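# Set the check weight on the balance with the locking clamp

### The job

Put the check weight on the balance pan using only the swivelling locking clamp. First squeeze its two finger rings together until the ratchet catches on the neck of the weight and the clamp stays shut after you let go; only then swing the locked clamp round its post until the weight is over the middle of the pan, and press the thumb tab sideways (square to the plane of the handles) so that the clamp springs open and leaves the weight standing on the pan. Do not touch the weight with the robot, do not drop it, and leave the dish, the tape and the pen where they are.

Things in the scene. Friction and masses are not known exactly. Their poses are not given: they have to be found in the camera images.
- station: Fixed grey foot plate 165 x 180 x 8 mm carrying an upright post, a round weight rest (36 mm across, 94 mm high) far right of it, a white balance far left, and on the post the steel clamp. Origin under the post's axis, on the bench; x to the far side, y left, z up. Rest and pan centres are 100 mm from the post's axis, 0.42 rad right and left of x.
- swivel (a joint): Angle (rad) of the clamp about the upright post, counter-clockwise from above; 0 = jaws along the station's x. Starts near -0.45, jaws round the weight's neck; weight over the pan's middle at about +0.41; stops at -0.5 and +0.5. Stays where it is left; about 2.5 N at the rings turns it. Jaws swing left as the rings swing right.
- clamp (a joint): Closing angle (rad) of the handles: 0 = sprung fully open, grows as the rings come together. Jaws meet the neck at about 0.10; two catches hold the handles at about 0.15 and 0.20 (stop 0.27); either holds the weight. To catch, squeeze a little past: to about 0.17 or 0.23. It takes 10 to 20 N at the rings. Short of the first catch it springs open again.
- release (a joint): Sideways flex (rad) of the right handle: 0 at rest, 0.09 at its stop. The ratchet lets go at about 0.03 to 0.05: thumb tab pressed 4 to 6 mm along -z of its frame, at about 7 N; at the stop the tab has moved 11 mm, at 9 N. Pressing the left ring does nothing.
- pivot (a point): Centre of the clamp's pivot, on the post's axis, 125 mm above the bench. Axes turn with the swivel: x level toward the jaws, y left, z up. A clear shield (124 mm wide, 3 mm thick, metal rim) turns with it, square to x at x = -59 mm, from z = -7 to +123 mm, just behind and above the rings: come at them with the hand leaning back toward the robot.
- left_ring (a point): Centre of the left finger ring (21 mm outside, bar 5.4 mm thick), on the handle fixed to the swivel, 11.5 mm left of the clamp's mid-plane. Axes as pivot. The handles' plane slopes 25 degrees: ring centres are 95 mm from the pivot along the slope, 86 mm nearer the robot and 40 mm lower. A tool square to it points down and away from the robot.
- right_ring (a point): Centre of the right finger ring (same size), on the moving handle. z = normal of the handles' plane, up and back toward the robot, 25 degrees from vertical. Over the outsides the rings measure about 62 mm open, 48 and 43 mm held on the two catches; squeeze to 42 mm or less to pass the first.
- thumb_tab (a point): Middle of the upper face of the thumb tab, a flat grooved plate 28 x 19 x 4 mm that continues the right handle behind its ring, toward the robot; 24 mm from the right ring's centre. The left handle has none. Axes as right_ring; it is pressed along -z, square to the handles' plane.
- jaw_center (a point): Point between the jaw pads, 100 mm from the post's axis at pivot height (125 mm above the bench). Axes as pivot.
- weight_neck (a point): Steel knob weight, about 0.12 kg, 53 mm high: body 30 mm across and 22 mm high, neck 12 mm across and 18 mm long, knob 20 mm across. This point: middle of the neck, 31 mm above the underside; z is its upright axis. Starts on the rest, its neck between the open jaws.
- pan_center (a point): Centre of the upper face of the balance pan, a round steel plate 72 mm across, 91 mm above the bench. The locked weight passes 3 mm above it. Axes as station.
- dish: Bystander: round covered culture dish, 91 mm across, 15 mm high, flat on the bench right of the station. Origin under its centre. The fixed microscope farther right is 458 mm high; pass above it or round it.
- tape: Bystander: roll of tape, 103 mm across, 25 mm high, flat on the bench right of the station. Origin under its centre.
- white_pen: Bystander: white pen 145 mm long, 11 mm thick, lying on the bench toward the robot. Origin under its middle.
Not all that is in view belongs to the job. What is meant by the part that bears weight_neck is not red, and is the smaller of those in its own colour.

How it is judged:
By the outcome, as a careful person would: the job done as asked, in the order asked, and still so for the second after the job is handed in, with the robot touching nothing.
It also fails if it takes over 51 s, if anything falls off the work surface, if the arm or the gripper's body presses on something with over 40 N, if the wrist force passes 120 N, or if a joint passes its speed limit or range.

### The arm

A 6-joint arm with a two-finger parallel gripper is mounted at the origin on a cart in front of the work surface, level with it; the furniture and walls round the work are solid. World frame = base frame: x ahead of the robot, y to its left, z up, the work surface at z = 0. Lengths are in m, angles in rad, forces in N, time in s.
With the tool pointing down it reaches from about 0.375 to 0.925 m from the base axis. Payload 5.7 kg.
Tool frame: the origin (TCP) lies at the centre of the arm's flange, where the gripper is bolted on; the fingertips stand 173 mm ahead of it and the grasp point (between the pads) lies 155 mm ahead of it (robot.tcp_to_grasp is the distance from the TCP to the grasp point, in m); z points along the fingers, y is the direction in which the jaws open and shut (so a half turn about z gives the same grasp; the last joint's range is limited). The gripper opens to 85 mm and grips with 20 to 120 N. Pads are 22 mm wide; open, the fingers measure 114 mm over their backs; the gripper's body (76 mm by 85 mm) begins 54 mm behind the grasp point. The pads swing forward as they close: fully open they stand 13 mm farther back than shut.
Start: joints at [-1.417, 0.359, 1.51, -0, 1.272, -0.115], TCP at [0.159, -0.578, 0.405] pointing down, gripper open.
Joint ranges: [-2.97, 2.97], [-1.01, 2.36], [0.21, 2.38], [-0.96, 4.11], [0.2, 2.71], [-2.98, 2.98]. Speed limits (rad/s): [2.39, 2.39, 3.14, 3.14, 3.14, 3.14].

### API

Orientations are given as a rotation vector (axis times angle).
In Python, from plant import robot gives the robot as it stands. The module is installed in compiled form; this text tells all that it offers.
- The arm moves only by the tool play_rows, never from a script. Its argument "rows" is a list of rows, each an object of numbers: "x", "y", "z": the shift along the tool's x, y, z in m; "yaw": the turn about the tool's z in rad; "grip": the finger opening in m, from 0 to 0.0854. In form: [{"x": .., "y": .., "z": .., "yaw": .., "grip": ..}, ...]. A call has exactly 8 rows; each row is the pose to reach, as a shift and turn from the pose commanded when the call began, along the tool's axes at that moment; what a row does not reach only later rows make up. A row lasts 1/10 s, in which the tool goes at most 50 mm and 8.59 degrees, less where a joint would pass 70% of its speed; a pose out of reach is approached as far as the arm can. A call with a gripper value outside its range is refused whole. The fingers move at their own pace and stop on an object; "newtons" is the grip in N (left out, the last holds). Time passes only in rows, so rows that repeat a pose let the fingers close, or fill a call up. It gives the time, the measured TCP pose, the force and the opening at its end, in the units of the state.
- robot.read_state(): the state, without advancing time (a new reading comes with each control period).
- robot.snapshot(name): name is "scene" or "top"; returns the picture (384x512x3 uint8, red, green, blue); there is no depth.
- robot.camera_params(name): a dict with "camera_matrix" (3x3 intrinsics, pixels), "k1" (the pictures are not rectified: a ray, as slopes to the right and down, at radius r is drawn at 1 + k1 r^2 times it, then the intrinsics apply), "world_from_camera" (4x4, takes a point from camera to world coordinates). Camera axes: x right, y up, looking along -z (the intrinsics and any distortion apply to the point x, -y, -z); pixel columns grow to the right and rows downward; lengths in m; the calibration is good to about 2 mm. A picture is of the moment at which its call begins. camera_params takes no time and is no camera call.
- robot.finish_job(): hands the job in, once; it reports no verdict.
The state is a dict: "t": time; "joint_positions": joint angles; "qd": joint speeds; "effort": joint torques, N m; "tcp_pos": TCP position; "tcp_rot": TCP orientation; "wrist_force": force on the tool from outside, world axes, zero at the start; "ft_torque": the same for the moment, N m; "grip_width": finger opening in m.
Only numpy, scipy, OpenCV 4.12 (cv2) and the standard library are available. Lean on these libraries where they do the work, as an engineer would, in place of code of your own. Each camera call takes 0.05 s, during which the arm holds its last target.

## Working session

There is one attempt and no reset: what is moved stays moved. The work goes in short steps, Python scripts to look and compute and a tool call to move; the robot and the scene stay as the last step left them, time stands still between calls to the robot, and variables do not carry over. Pictures are saved under pics/ and viewed, and the job is handed in when it is done.

Besides the shell and the picture viewer there is one more tool, called as a command line: name --argument value ..., lists and objects as JSON in quotes. play_rows: Moves the arm, as the interface text tells. Its arguments: {"type":"object","properties":{"rows":{"type":"array"},"newtons":{"type":"number"}},"required":["rows"]}

```bash
mkdir -p pics; python3 - <<'E'
from plant import robot
import cv2
s=robot.read_state(); print(s['t'],s['tcp_pos'],s['tcp_rot'],s['grip_width'],robot.tcp_to_grasp)
for n in('scene','top'):
    im=robot.snapshot(n); cv2.imwrite(f'pics/{n}0.png',im[:,:,::-1])
    p=robot.camera_params(n); print(n,p)
E
```

```text
0.0 [ 0.15927772 -0.5780862   0.40384772] [-3.11141971e+00 -4.20733892e-01  3.09545505e-05] 0.08552441732630747 0.1547
scene {'camera_matrix': array([[415.34289993,   0.        , 249.18177173],
       [  0.        , 415.34289993, 195.10211891],
       [  0.        ,   0.        ,   1.        ]]), 'k1': -0.09831944851429769, 'world_from_camera': array([[ 8.98524499e-02,  8.00016140e-01, -5.93212199e-01,
        -3.38592572e-03],
       [-9.95954860e-01,  7.25787572e-02, -5.29739728e-02,
         1.77212084e-01],
       [ 6.74570952e-04,  5.95572414e-01,  8.03301341e-01,
         8.43400363e-01],
       [ 0.00000000e+00,  0.00000000e+00,  0.00000000e+00,
         1.00000000e+00]])}
top {'camera_matrix': array([[446.44176874,   0.        , 244.29363574],
       [  0.        , 446.44176874, 196.84056533],
       [  0.        ,   0.        ,   1.        ]]), 'k1': -0.10706794215335495, 'world_from_camera': array([[-0.04106484,  0.96865415, -0.24499555,  0.33943548],
       [-0.99913611, -0.03824441,  0.01626054,  0.20502323],
       [ 0.00638113,  0.24545163,  0.96938784,  0.9773532 ],
       [ 0.        ,  0.        ,  0.        ,  1.        ]])}
```

View pics/scene0.png

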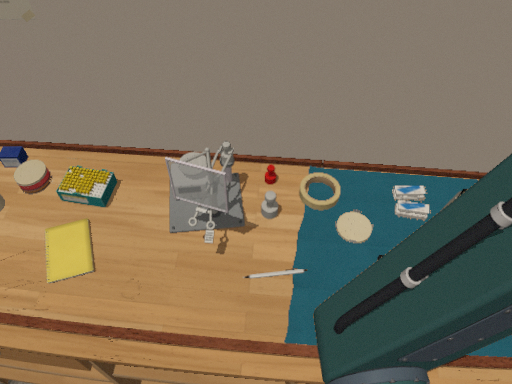

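View pics/top0.png

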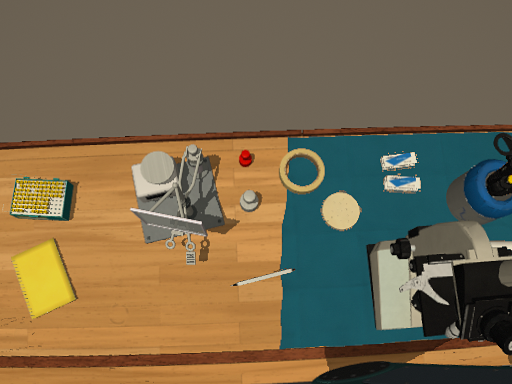

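Both views show the clamp station around (200,200). A red weight and a larger grey weight stand on the bench as decoys, and the microscope is at the right. I'll zoom in.

```bash
cat > h.py <<'E'
import numpy as np, cv2
from plant import robot
from scipy.spatial.transform import Rotation as R
def ray(n,u,v):
    p=robot.camera_params(n);K=p['camera_matrix'];T=p['world_from_camera']
    d=cv2.undistortPoints(np.array([[[u,v]]],float),K,np.array([p['k1'],0,0,0.]) )[0,0]
    # drawn = s*(1+k1 r^2)
    w=T[:3,:3]@np.array([d[0],-d[1],-1]); return T[:3,3],w
def onz(n,u,v,z):
    o,w=ray(n,u,v); return o+w*(z-o[2])/w[2]
def proj(n,P):
    p=robot.camera_params(n);K=p['camera_matrix'];T=p['world_from_camera']
    c=T[:3,:3].T@(np.array(P)-T[:3,3]); c=np.array([c[0],-c[1],-c[2]])
    x=c[:2]/c[2]; x=x*(1+p['k1']*(x@x)); return K[:2,:2]@x+K[:2,2]
def tri(a,b):
    (o1,w1),(o2,w2)=ray('scene',*a),ray('top',*b)
    A=np.stack([w1,-w2],1);t=np.linalg.lstsq(A,o2-o1,rcond=None)[0]
    p,q=o1+w1*t[0],o2+w2*t[1]; return (p+q)/2,np.linalg.norm(p-q)
def crop(n,name,x0,y0,x1,y1,f):
    im=robot.snapshot(n)[:,:,::-1]; cv2.imwrite('pics/raw_'+name+'.png',im)
    cv2.imwrite('pics/'+name+'.png',cv2.resize(im[y0:y1,x0:x1],None,fx=f,fy=f,interpolation=cv2.INTER_CUBIC))
E
python3 - <<'E'
import cv2
for n,(x0,y0,x1,y1) in dict(scene=(150,130,290,250),top=(120,135,265,270)).items():
    im=cv2.imread(f'pics/{n}0.png')[y0:y1,x0:x1]
    f=5 if n=='scene' else 4.4
    f=5 if n=='scene' else 4
    cv2.imwrite(f'pics/{n}0z.png',cv2.resize(im,None,fx=f,fy=f,interpolation=cv2.INTER_CUBIC))
E
```

```text
(no output)
```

View pics/scene0z.png

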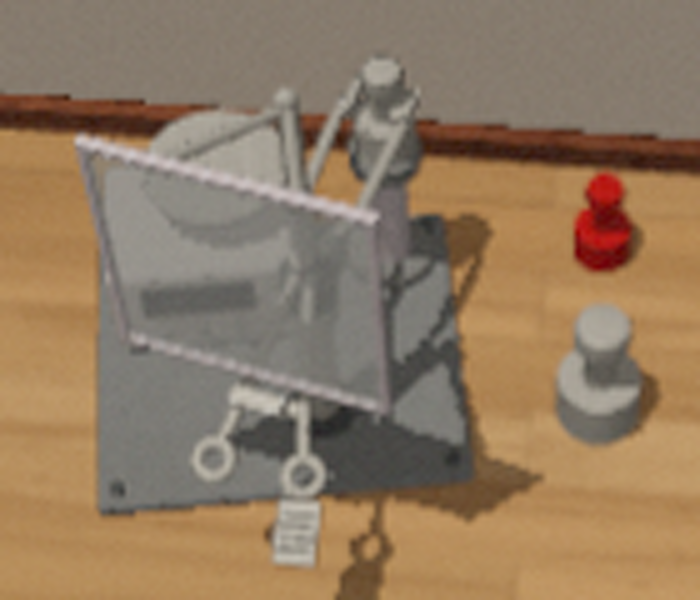

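View pics/top0z.png

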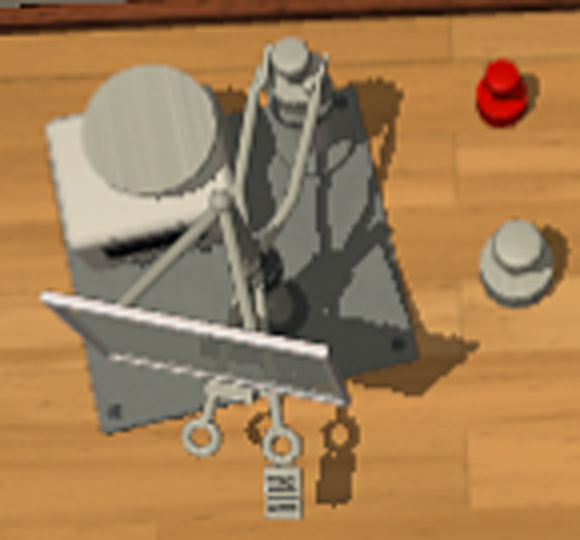

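```bash
python3 - <<'E'
from h import *
S=lambda u,v:(150+u/5-.4,130+v/5-.4)
T=lambda u,v:(120+u/4-.4,135+v/4-.4)
np.set_printoptions(precision=4,suppress=True)
for k,a,b in [('NL',(100,513),(105,432)),('NR',(472,478),(418,357)),('FR',(440,215),(350,88))]:
    print(k,onz('scene',*S(*a),.008),onz('top',*T(*b),.008))
for k,a,b in [('L',(214,456),(201,437)),('R',(304,474),(282,443)),('tab',(297,533),(283,492)),('knobtop',(382,70),(292,48)),('shTL',(80,140),(46,297)),('shTR',(378,216),(325,352)),('shBR',(384,410),(345,402))]:
    print(k,*tri(S(*a),T(*b)))
print('pan',onz('top',*T(150,130),.091))
for k,P in dict(dish=(340,211,.015),pen1=(236,285,.005),pen2=(293,269,.005)).items(): print(k,onz('top',*P))
E
```

```text
NL [0.4881 0.4094 0.008 ] [0.4895 0.4088 0.008 ]
NR [0.5237 0.2366 0.008 ] [0.5247 0.2358 0.008 ]
FR [0.6836 0.269  0.008 ] [0.683  0.2701 0.008 ]
L [0.4724 0.3429 0.0909] 0.00017637278348813683
R [0.4682 0.3028 0.0888] 0.0003763815159520832
tab [0.4449 0.3036 0.0782] 0.00019052067903037328
knobtop [0.6576 0.29   0.1423] 0.0007442657093232555
shTL [0.5102 0.3839 0.2492] 0.0004155968913109201
shTR [0.4822 0.2659 0.2498] 0.0013457613979143317
shBR [0.4822 0.2684 0.1218] 0.000392954057736825
pan [0.6347 0.3696 0.091 ]
dish [ 0.5419 -0.0221  0.015 ]
pen1 [0.3907 0.2145 0.005 ]
pen2 [0.4197 0.0898 0.005 ]
```

```bash
python3 - <<'E'
from h import *
np.set_printoptions(precision=3,suppress=True)
for z in (0.0,.05,.3,.458):
    print(z,*[onz('top',u,v,z)[:2] for u,v in [(368,243),(375,330),(388,245),(415,345),(500,350),(500,225),(430,240)]])
for z in (0,): print(*[onz('top',u,v,z)[:2] for u,v in [(281,347),(5,352),(300,345)]])
E
python3 - <<'E'
import cv2
im=cv2.imread('pics/top0.png')[200:384,310:512]
cv2.imwrite('pics/mic.png',cv2.resize(im,None,fx=3.5,fy=3.2,interpolation=cv2.INTER_CUBIC))
E
```

```text
0.0 [ 0.47  -0.082] [ 0.281 -0.079] [ 0.463 -0.127] [ 0.244 -0.164] [ 0.218 -0.357] [ 0.496 -0.401] [ 0.47  -0.226]
0.05 [ 0.463 -0.067] [ 0.284 -0.065] [ 0.457 -0.11 ] [ 0.249 -0.145] [ 0.224 -0.329] [ 0.488 -0.37 ] [ 0.463 -0.204]
0.3 [0.43  0.006] [0.299 0.008] [ 0.425 -0.025] [ 0.274 -0.051] [ 0.255 -0.185] [ 0.448 -0.215] [ 0.43  -0.094]
0.458 [0.409 0.052] [0.309 0.054] [0.405 0.029] [0.289 0.009] [ 0.275 -0.094] [ 0.422 -0.117] [ 0.409 -0.024]
[0.257 0.125] [0.261 0.72 ] [0.259 0.084]
```

View pics/mic.png

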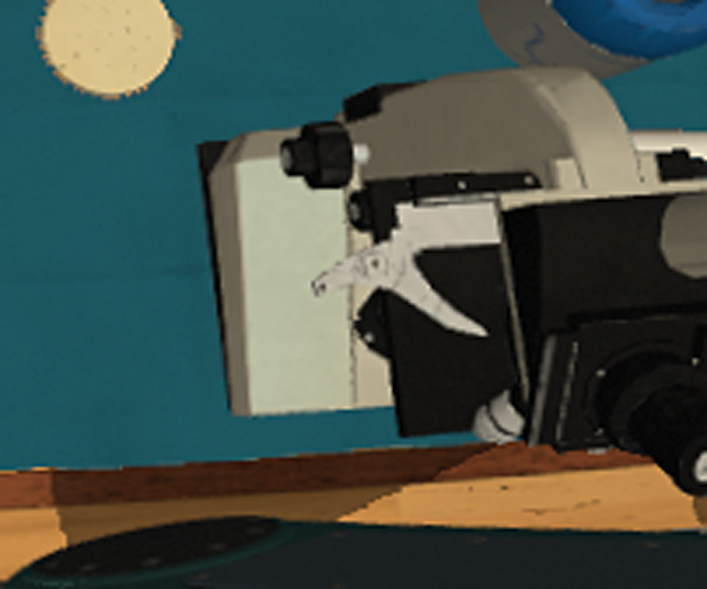

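play_rows --rows '[{"x": 0,"y": 0,"z": -0.05,"yaw": 0,"grip": 0.0854},{"x": 0,"y": 0,"z": -0.1,"yaw": 0,"grip": 0.0854},{"x": 0,"y": 0,"z": -0.15,"yaw": 0,"grip": 0.0854},{"x": 0,"y": 0,"z": -0.2,"yaw": 0,"grip": 0.0854},{"x": 0,"y": 0,"z": -0.25,"yaw": 0,"grip": 0.0854},{"x": 0,"y": 0,"z": -0.29,"yaw": 0,"grip": 0.0854},{"x": 0.03,"y": 0,"z": -0.29,"yaw": 0,"grip": 0.0854},{"x": 0.07,"y": 0,"z": -0.29,"yaw": 0,"grip": 0.0854}]'

```text
t: 0.9
tcp_pos: [0.2262, -0.5602, 0.6961]
tcp_rot: [3.111, 0.415, -0.0]
wrist_force: [0.3, 0.1, -0.7]
grip_width: 0.0853
```

play_rows --rows '[{"x": 0.043,"y": -0.028,"z": 0,"yaw": 0,"grip": 0.0854},{"x": 0.086,"y": -0.056,"z": 0,"yaw": 0,"grip": 0.0854},{"x": 0.129,"y": -0.085,"z": 0,"yaw": 0,"grip": 0.0854},{"x": 0.172,"y": -0.113,"z": 0,"yaw": 0,"grip": 0.0854},{"x": 0.215,"y": -0.142,"z": 0,"yaw": 0,"grip": 0.0854},{"x": 0.258,"y": -0.17,"z": 0,"yaw": 0,"grip": 0.0854},{"x": 0.301,"y": -0.199,"z": 0,"yaw": 0,"grip": 0.0854},{"x": 0.344,"y": -0.227,"z": 0,"yaw": 0,"grip": 0.0854}]'

```text
t: 1.7
tcp_pos: [0.4911, -0.257, 0.6944]
tcp_rot: [-3.113, -0.421, 0.001]
wrist_force: [0.5, -0.3, -0.2]
grip_width: 0.0855
```

play_rows --rows '[{"x": 0.01,"y": -0.045,"z": 0,"yaw": 0.06,"grip": 0.0854},{"x": 0.02,"y": -0.09,"z": 0,"yaw": 0.12,"grip": 0.0854},{"x": 0.03,"y": -0.135,"z": 0,"yaw": 0.18,"grip": 0.0854},{"x": 0.04,"y": -0.18,"z": 0,"yaw": 0.24,"grip": 0.0854},{"x": 0.05,"y": -0.225,"z": 0,"yaw": 0.3,"grip": 0.0854},{"x": 0.06,"y": -0.27,"z": 0,"yaw": 0.36,"grip": 0.0854},{"x": 0.07,"y": -0.315,"z": 0,"yaw": 0.42,"grip": 0.0854},{"x": 0.08,"y": -0.36,"z": 0,"yaw": 0.5,"grip": 0.0854}]'

```text
t: 2.5
tcp_pos: [0.471, 0.1113, 0.6945]
tcp_rot: [-3.12, 0.367, 0.001]
wrist_force: [0.9, 0.1, -0.5]
grip_width: 0.0854
```

```bash
cat >> h.py <<'E'
PIV=np.array([.5536,.3113,.125])
def loc(P,h): # world->clamp frame
    c,s=np.cos(h),np.sin(h); d=np.array(P)-PIV; return np.array([c*d[0]+s*d[1],-s*d[0]+c*d[1],d[2]])
def wld(L,h):
    c,s=np.cos(h),np.sin(h); return PIV+np.array([c*L[0]-s*L[1],s*L[0]+c*L[1],L[2]])
def st(h=None):
    s=robot.read_state(); M=R.from_rotvec(s['tcp_rot']).as_matrix(); p=np.array(s['tcp_pos'])
    print('t',s['t'],'tcp',p.round(4),'head',round(float(np.arctan2(M[1,0],M[0,0])),4),'tilt z',M[:,2].round(4),'F',np.round(s['wrist_force'],1),'w',round(s['grip_width'],4),'q',np.round(s['joint_positions'],2))
    if h is not None: print('loc',loc(p,h).round(4))
    return p,M
def need(tgt,head): # tool shift to reach world TCP tgt and heading
    s=robot.read_state(); M=R.from_rotvec(s['tcp_rot']).as_matrix(); d=M.T@(np.array(tgt)-s['tcp_pos'])
    print('shift',d.round(4),'yaw',round(float(np.arctan2(M[1,0],M[0,0])-head),4))
E
python3 - <<'E'
from h import *
p,M=st(-.235)
t=wld([-.13,-.011,.35],-.235); print(t); need(t,-.235)
E
```

```text
t 2.5 tcp [0.471  0.1113 0.6945] head -0.234 tilt z [-4.e-04  1.e-04 -1.e+00] F [ 0.9  0.1 -0.5] w 0.0854 q [0.09 0.05 1.23 0.   1.86 1.89]
loc [-0.0337 -0.2137  0.5695]
[0.42461186 0.33087193 0.475     ]
shift [-0.096  -0.2028  0.2195] yaw 0.001
```

play_rows --rows '[{"x": -0.013,"y": -0.03,"z": 0.02,"yaw": 0,"grip": 0.0854},{"x": -0.026,"y": -0.06,"z": 0.05,"yaw": 0,"grip": 0.0854},{"x": -0.039,"y": -0.09,"z": 0.08,"yaw": 0,"grip": 0.0854},{"x": -0.052,"y": -0.12,"z": 0.11,"yaw": 0,"grip": 0.0854},{"x": -0.065,"y": -0.15,"z": 0.14,"yaw": 0,"grip": 0.0854},{"x": -0.078,"y": -0.18,"z": 0.17,"yaw": 0,"grip": 0.0854},{"x": -0.096,"y": -0.203,"z": 0.2,"yaw": 0,"grip": 0.0854},{"x": -0.096,"y": -0.203,"z": 0.22,"yaw": 0,"grip": 0.0854}]'

```text
t: 3.3
tcp_pos: [0.4228, 0.3314, 0.4719]
tcp_rot: [3.12, -0.357, -0.006]
wrist_force: [1.4, -0.1, -0.4]
grip_width: 0.0854
```

```bash
python3 - <<'E'
from h import *
p,M=st(-.235)
crop('top','t1',90,110,290,300,4); crop('scene','s1',100,60,300,260,3)
E
```

```text
t 3.3 tcp [0.4228 0.3314 0.4719] head -0.2281 tilt z [-3.9e-03 -3.0e-04 -1.0e+00] F [ 1.4 -0.1 -0.4] w 0.0854 q [0.54 0.21 1.55 0.   1.38 2.33]
loc [-0.1319 -0.0109  0.3469]
```

View pics/t1.png

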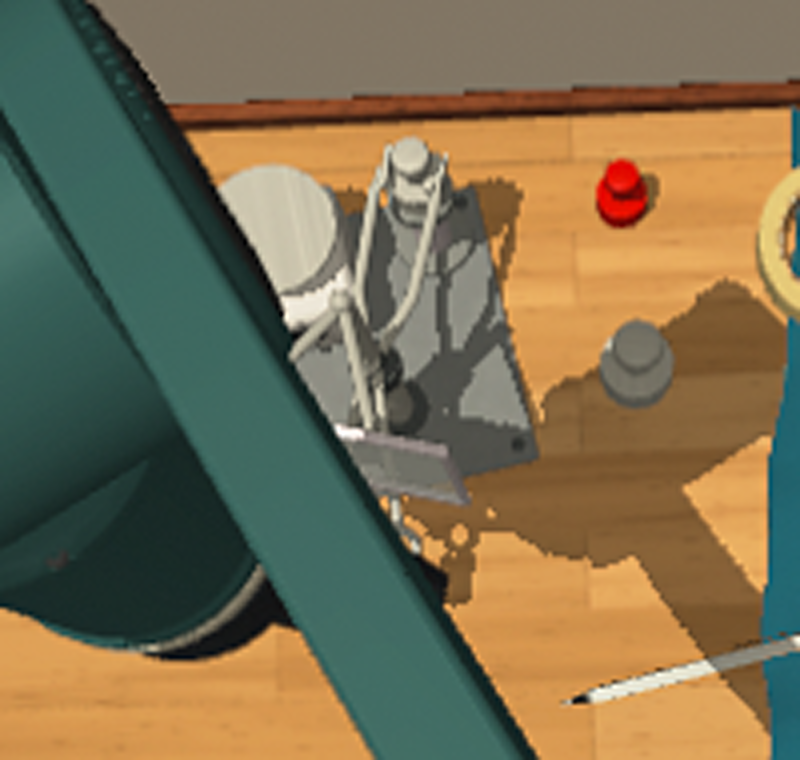

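View pics/s1.png

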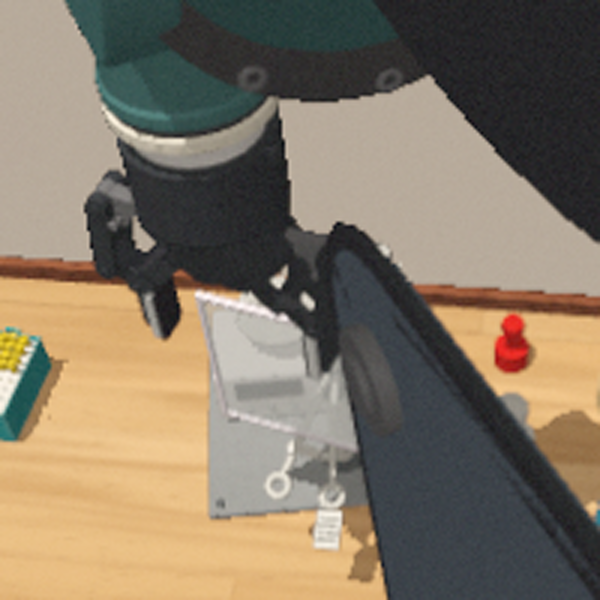

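play_rows --rows '[{"x": 0,"y": 0,"z": 0,"yaw": -0.14,"grip": 0.0854},{"x": 0,"y": 0,"z": 0,"yaw": -0.28,"grip": 0.0854},{"x": 0,"y": 0,"z": 0,"yaw": -0.42,"grip": 0.0854},{"x": 0,"y": 0,"z": 0,"yaw": -0.56,"grip": 0.0854},{"x": 0,"y": 0,"z": 0,"yaw": -0.58,"grip": 0.0854},{"x": 0,"y": 0,"z": 0,"yaw": -0.58,"grip": 0.0854},{"x": 0,"y": 0,"z": 0,"yaw": -0.58,"grip": 0.0854},{"x": 0,"y": 0,"z": 0,"yaw": -0.58,"grip": 0.0854}]'

```text
t: 4.2
tcp_pos: [0.4248, 0.329, 0.475]
tcp_rot: [-3.094, -0.542, -0.0]
wrist_force: [0.0, -0.3, -0.1]
grip_width: 0.0854
```

```bash
python3 - <<'E'
from h import *
p,M=st()
crop('scene','s2',110,60,260,210,4)
for z in (0,.03,.06,.1): 
    for y in (-.038,.038,-.0425,.0425): print(z,y,((proj('scene',p+M@[0,y,z])-[110,60])*4).round(0))
E
```

```text
t 4.2 tcp [0.4248 0.329  0.475 ] head 0.3469 tilt z [ 3.e-04  3.e-04 -1.e+00] F [ 0.  -0.3 -0.1] w 0.0854 q [0.53 0.21 1.55 0.   1.39 1.75]
0 -0.038 [112. 165.]
0 0.038 [334. 125.]
0 -0.0425 [ 99. 167.]
0 0.0425 [347. 123.]
0.03 -0.038 [129. 230.]
0.03 0.038 [343. 192.]
0.03 -0.0425 [117. 233.]
0.03 0.0425 [355. 190.]
0.06 -0.038 [146. 291.]
0.06 0.038 [351. 253.]
0.06 -0.0425 [134. 294.]
0.06 0.0425 [363. 251.]
0.1 -0.038 [166. 366.]
0.1 0.038 [361. 328.]
0.1 -0.0425 [154. 368.]
0.1 0.0425 [372. 326.]
```

View pics/s2.png

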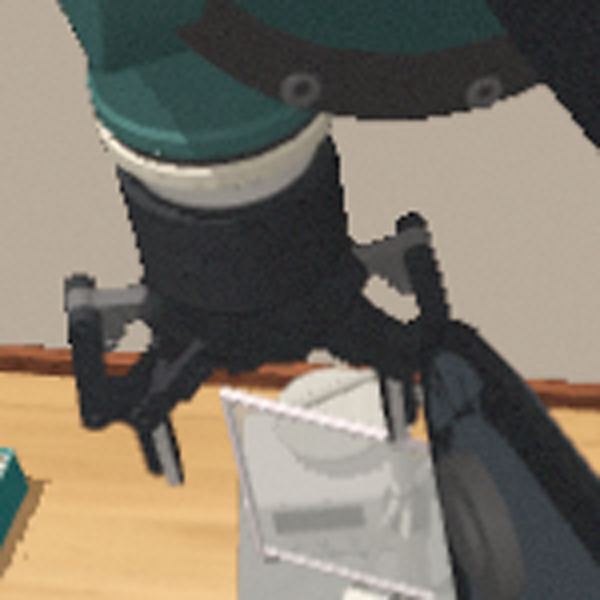

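```bash
python3 - <<'E'
from h import *
need(wld([-.122,-.011,.238-.125],-.235),-.435)
E
```

```text
shift [0.0071 0.0027 0.2369] yaw 0.7824
```

play_rows --rows '[{"x": 0.007,"y": 0.003,"z": 0.0,"yaw": 0.14,"grip": 0.0854},{"x": 0.007,"y": 0.003,"z": 0.02,"yaw": 0.28,"grip": 0.0854},{"x": 0.007,"y": 0.003,"z": 0.04,"yaw": 0.42,"grip": 0.0854},{"x": 0.007,"y": 0.003,"z": 0.06,"yaw": 0.56,"grip": 0.0854},{"x": 0.007,"y": 0.003,"z": 0.1,"yaw": 0.7,"grip": 0.0854},{"x": 0.007,"y": 0.003,"z": 0.13,"yaw": 0.78,"grip": 0.0854},{"x": 0.007,"y": 0.003,"z": 0.15,"yaw": 0.78,"grip": 0.0854},{"x": 0.007,"y": 0.003,"z": 0.15,"yaw": 0.78,"grip": 0.0854}]'

```text
t: 5.05
tcp_pos: [0.4311, 0.328, 0.322]
tcp_rot: [3.065, -0.672, -0.007]
wrist_force: [-0.4, 0.1, 0.7]
grip_width: 0.0853
```

```bash
python3 - <<'E'
from h import *
p,M=st(-.235)
crop('scene','s3',110,110,260,260,4);crop('top','t3',100,130,250,280,4)
need(wld([-.122,-.011,.238-.125],-.235),-.435)
E
```

```text
t 5.05 tcp [0.4311 0.328  0.322 ] head -0.4319 tilt z [-0.0054 -0.003  -1.    ] F [-0.4  0.1  0.7] w 0.0853 q [0.52 0.37 1.73 0.   1.05 2.53]
loc [-0.123  -0.0122  0.197 ]
shift [-0.0002 -0.0001  0.087 ] yaw 0.0036
```

View pics/s3.png

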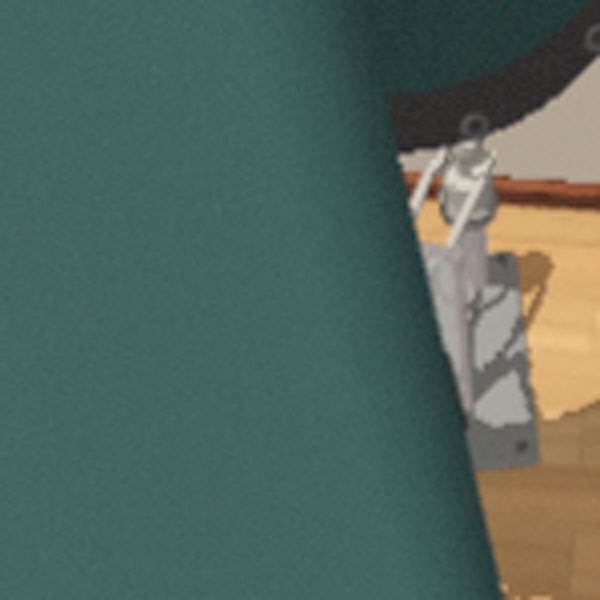

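View pics/t3.png

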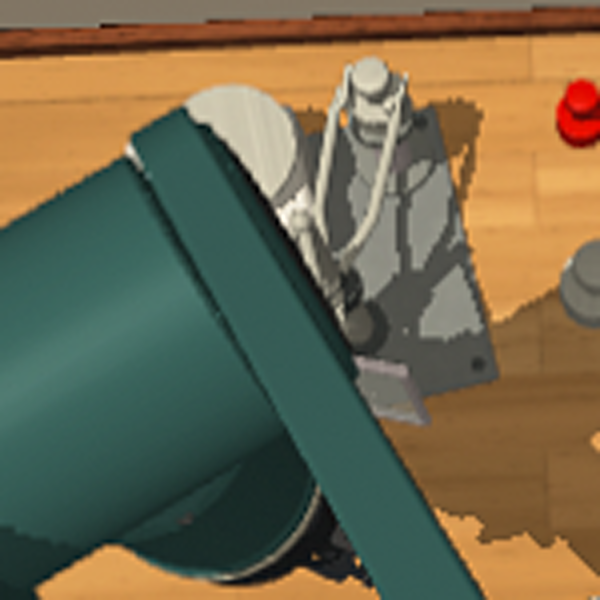

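play_rows --rows '[{"x": 0,"y": 0,"z": 0.015,"yaw": 0,"grip": 0.0854},{"x": 0,"y": 0,"z": 0.03,"yaw": 0,"grip": 0.0854},{"x": 0,"y": 0,"z": 0.045,"yaw": 0,"grip": 0.0854},{"x": 0,"y": 0,"z": 0.06,"yaw": 0,"grip": 0.0854},{"x": 0,"y": 0,"z": 0.07,"yaw": 0,"grip": 0.0854},{"x": 0,"y": 0,"z": 0.08,"yaw": 0,"grip": 0.0854},{"x": 0,"y": 0,"z": 0.086,"yaw": 0,"grip": 0.0854},{"x": 0,"y": 0,"z": 0.086,"yaw": 0,"grip": 0.0854}]'

```text
t: 5.95
tcp_pos: [0.4323, 0.3287, 0.2384]
tcp_rot: [3.068, -0.672, -0.001]
wrist_force: [0.4, 0.2, 0.3]
grip_width: 0.0855
```

```bash
python3 - <<'E'
from h import *
p,M=st(-.235)
crop('scene','s4',110,110,260,260,4);crop('top','t4',100,130,250,280,4)
need(wld([-.106,-.011,.238-.125],-.235),-.435)
E
```

```text
t 5.95 tcp [0.4323 0.3287 0.2384] head -0.4312 tilt z [-7.e-04 -3.e-04 -1.e+00] F [0.4 0.2 0.3] w 0.0855 q [0.52 0.49 1.8  0.   0.86 2.52]
loc [-0.1221 -0.0113  0.1134]
shift [ 0.0155 -0.0032  0.001 ] yaw 0.0038
```

View pics/t4.png

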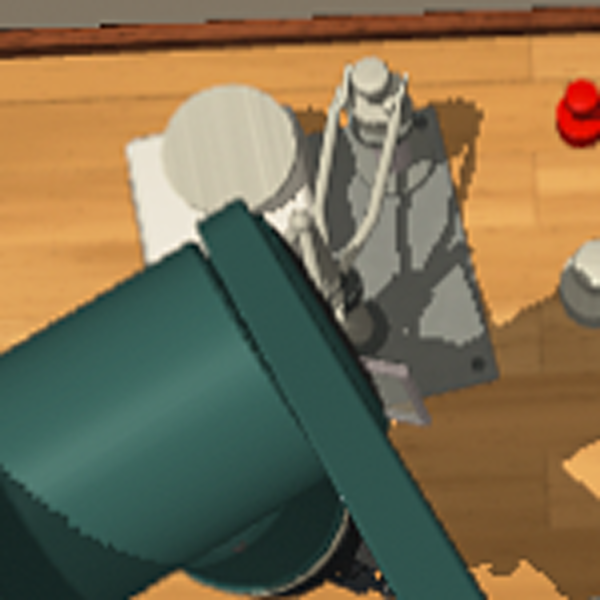

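View pics/s4.png

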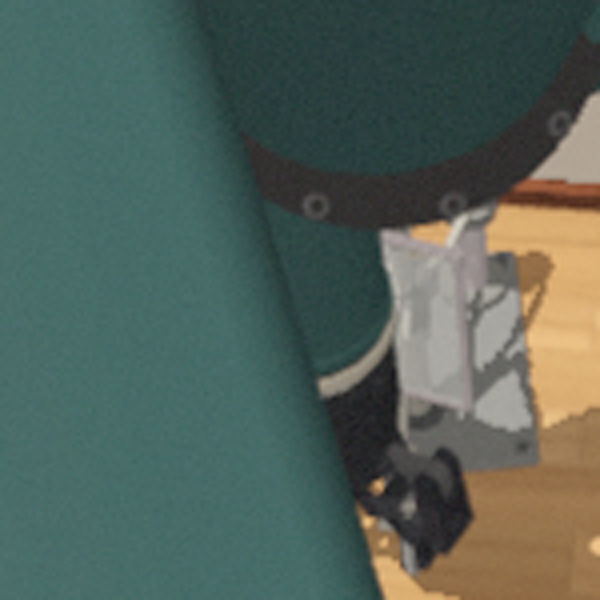

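play_rows --rows '[{"x": 0.002,"y": 0,"z": 0,"yaw": 0,"grip": 0.0854},{"x": 0.005,"y": -0.001,"z": 0,"yaw": 0,"grip": 0.0854},{"x": 0.007,"y": -0.001,"z": 0,"yaw": 0,"grip": 0.0854},{"x": 0.009,"y": -0.002,"z": 0,"yaw": 0,"grip": 0.0854},{"x": 0.011,"y": -0.002,"z": 0,"yaw": 0,"grip": 0.0854},{"x": 0.013,"y": -0.003,"z": 0,"yaw": 0,"grip": 0.0854},{"x": 0.015,"y": -0.003,"z": 0,"yaw": 0,"grip": 0.0854},{"x": 0.0155,"y": -0.003,"z": 0,"yaw": 0,"grip": 0.0854}]'

```text
t: 6.85
tcp_pos: [0.4479, 0.3249, 0.2387]
tcp_rot: [-3.069, 0.672, -0.0]
wrist_force: [-0.1, -0.6, -0.2]
grip_width: 0.0855
```

```bash
python3 - <<'E'
from h import *
p,M=st(-.235)
crop('scene','s5',160,150,260,250,6)
crop('top','t5',160,130,230,200,8)
E
```

```text
t 6.85 tcp [0.4479 0.3249 0.2387] head -0.4313 tilt z [ 1.e-04  1.e-04 -1.e+00] F [-0.1 -0.6 -0.2] w 0.0855 q [0.5  0.5  1.78 0.   0.87 2.5 ]
loc [-0.1059 -0.0114  0.1137]
```

View pics/s5.png

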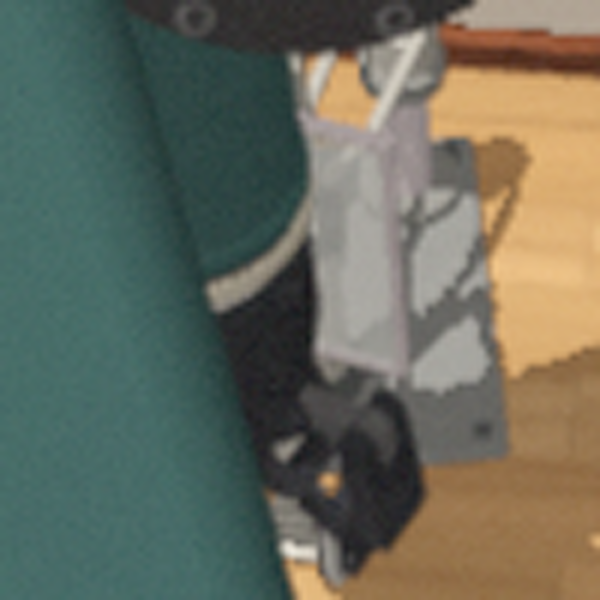

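View pics/t5.png

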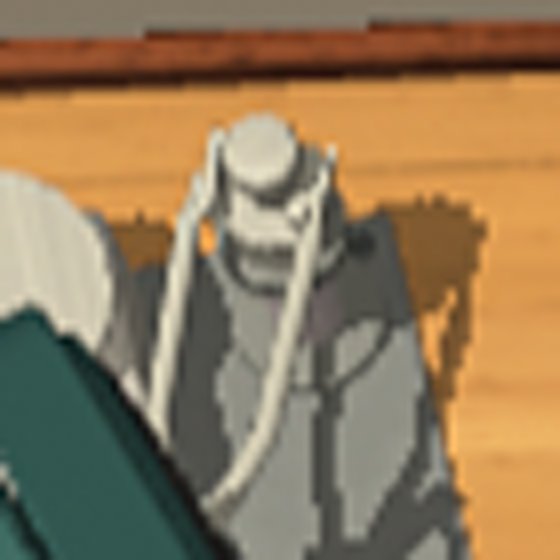

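play_rows --rows '[{"x": 0,"y": 0,"z": 0,"yaw": 0,"grip": 0.08},{"x": 0,"y": 0,"z": 0,"yaw": 0,"grip": 0.076},{"x": 0,"y": 0,"z": 0,"yaw": 0,"grip": 0.074},{"x": 0,"y": 0,"z": 0,"yaw": 0,"grip": 0.072},{"x": 0,"y": 0,"z": 0,"yaw": 0,"grip": 0.07},{"x": 0,"y": 0,"z": 0,"yaw": 0,"grip": 0.068},{"x": 0,"y": 0,"z": 0,"yaw": 0,"grip": 0.068},{"x": 0,"y": 0,"z": 0,"yaw": 0,"grip": 0.068}]' --newtons 40

```text
t: 7.75
tcp_pos: [0.4475, 0.3253, 0.239]
tcp_rot: [-3.068, 0.672, 0.0]
wrist_force: [-3.5, 4.4, 3.4]
grip_width: 0.068
```

```bash
python3 - <<'E'
from h import *
p,M=st(-.235)
crop('scene','s6',160,150,260,250,6)
crop('top','t6',160,130,230,200,8)
E
```

```text
t 7.75 tcp [0.4475 0.3253 0.239 ] head -0.4311 tilt z [-0.e+00  8.e-04 -1.e+00] F [-3.5  4.4  3.4] w 0.068 q [0.5  0.5  1.78 0.   0.87 2.5 ]
loc [-0.1064 -0.0111  0.114 ]
```

View pics/t6.png

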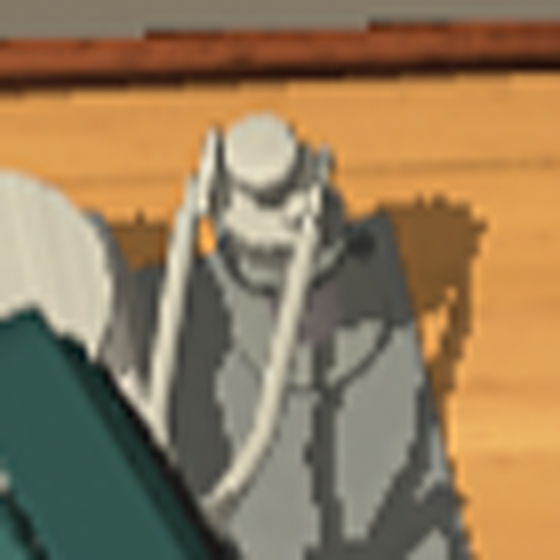

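play_rows --rows '[{"x": -0.0005,"y": -0.003,"z": -0.001,"yaw": 0,"grip": 0.066},{"x": -0.0008,"y": -0.005,"z": -0.0015,"yaw": 0,"grip": 0.063},{"x": -0.0012,"y": -0.0065,"z": -0.002,"yaw": 0,"grip": 0.06},{"x": -0.0015,"y": -0.008,"z": -0.0025,"yaw": 0,"grip": 0.057},{"x": -0.0018,"y": -0.0095,"z": -0.003,"yaw": 0,"grip": 0.054},{"x": -0.002,"y": -0.011,"z": -0.0035,"yaw": 0,"grip": 0.051},{"x": -0.002,"y": -0.011,"z": -0.0035,"yaw": 0,"grip": 0.051},{"x": -0.002,"y": -0.011,"z": -0.0035,"yaw": 0,"grip": 0.051}]' --newtons 50

```text
t: 8.65
tcp_pos: [0.4487, 0.335, 0.2414]
tcp_rot: [3.065, -0.672, -0.007]
wrist_force: [-6.6, -0.9, 1.2]
grip_width: 0.0513
```

```bash
python3 - <<'E'
from h import *
p,M=st(-.235)
crop('scene','s7',160,150,260,250,6)
crop('top','t7',160,130,230,200,8)
E
```

```text
t 8.65 tcp [0.4487 0.335  0.2414] head -0.4314 tilt z [-0.0049 -0.0024 -1.    ] F [-6.6 -0.9  1.2] w 0.0513 q [0.52 0.5  1.76 0.   0.89 2.52]
loc [-0.1075 -0.0013  0.1164]
```

View pics/t7.png

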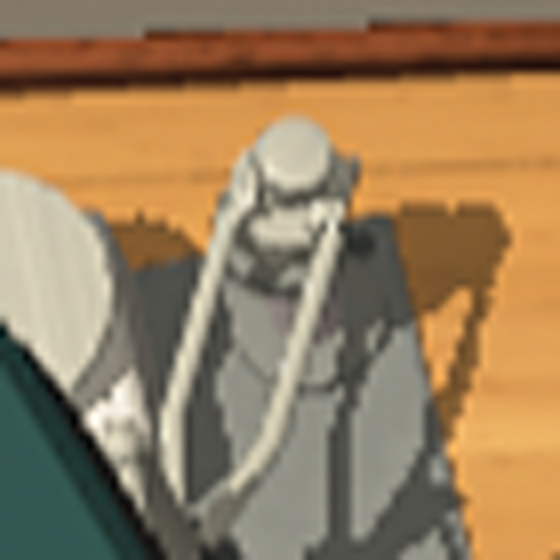

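View pics/s7.png

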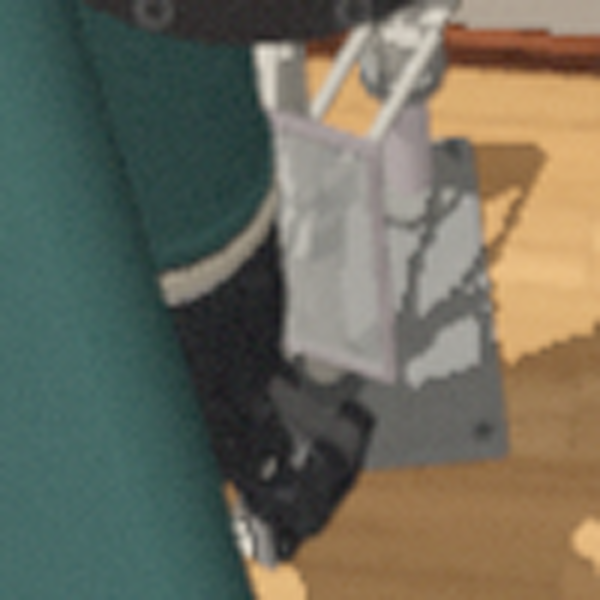

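play_rows --rows '[{"x": 0,"y": 0,"z": 0.001,"yaw": 0,"grip": 0.06},{"x": 0,"y": 0.002,"z": 0.002,"yaw": 0,"grip": 0.068},{"x": 0,"y": 0.002,"z": 0.003,"yaw": 0.03,"grip": 0.076},{"x": 0.002,"y": 0.003,"z": 0.003,"yaw": 0.08,"grip": 0.078},{"x": 0.0044,"y": 0.004,"z": 0.003,"yaw": 0.13,"grip": 0.078},{"x": 0.0044,"y": 0.004,"z": 0.003,"yaw": 0.13,"grip": 0.074},{"x": 0.0044,"y": 0.004,"z": 0.003,"yaw": 0.13,"grip": 0.07},{"x": 0.0044,"y": 0.004,"z": 0.003,"yaw": 0.13,"grip": 0.067}]'

```text
t: 9.55
tcp_pos: [0.454, 0.3311, 0.2401]
tcp_rot: [-3.016, 0.869, -0.004]
wrist_force: [2.6, 1.8, 5.7]
grip_width: 0.0674
```

```bash
python3 - <<'E'
from h import *
p,M=st(-.235)
crop('scene','s8',160,150,260,250,6)
crop('top','t8',160,130,230,200,8)
E
```

```text
t 9.55 tcp [0.454  0.3311 0.2401] head -0.5608 tilt z [ 0.0034  0.0021 -1.    ] F [2.6 1.8 5.7] w 0.0674 q [0.51 0.5  1.76 0.   0.88 2.64]
loc [-0.1015 -0.0039  0.1151]
```

View pics/t8.png

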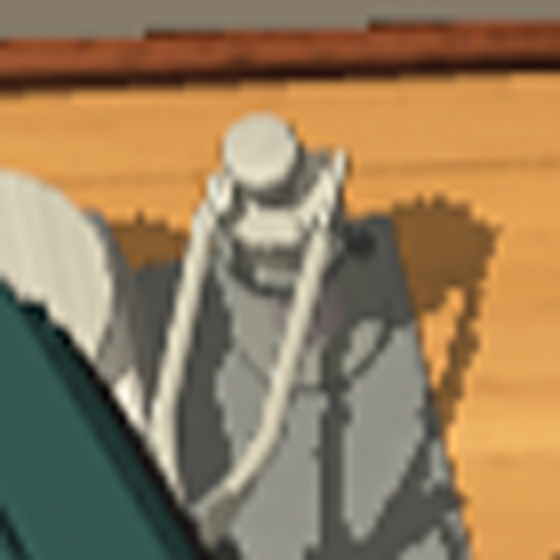

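View pics/s8.png

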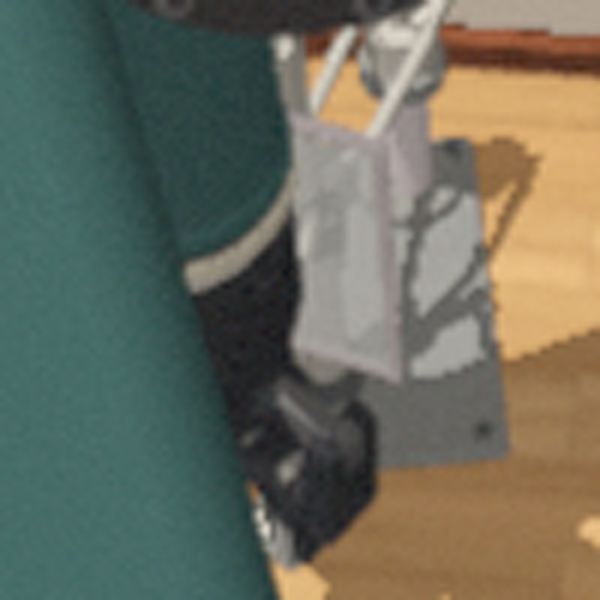

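play_rows --rows '[{"x": 0,"y": 0,"z": -0.001,"yaw": 0,"grip": 0.064},{"x": -0.0003,"y": -0.001,"z": -0.002,"yaw": 0,"grip": 0.061},{"x": -0.0006,"y": -0.002,"z": -0.0025,"yaw": 0,"grip": 0.058},{"x": -0.001,"y": -0.003,"z": -0.003,"yaw": 0,"grip": 0.055},{"x": -0.0013,"y": -0.004,"z": -0.004,"yaw": 0,"grip": 0.052},{"x": -0.0016,"y": -0.005,"z": -0.0045,"yaw": 0,"grip": 0.049},{"x": -0.0018,"y": -0.0055,"z": -0.005,"yaw": 0,"grip": 0.048},{"x": -0.0018,"y": -0.0055,"z": -0.005,"yaw": 0,"grip": 0.048}]'

```text
t: 10.45
tcp_pos: [0.4535, 0.3358, 0.2438]
tcp_rot: [3.018, -0.87, -0.003]
wrist_force: [-2.4, -0.9, 4.4]
grip_width: 0.0478
```

```bash
python3 - <<'E'
from h import *
p,M=st(-.235)
crop('scene','s9',160,150,260,250,6)
crop('top','t9',160,130,230,200,8)
E
```

```text
t 10.45 tcp [0.4535 0.3358 0.2438] head -0.5614 tilt z [-2.1e-03 -5.0e-04 -1.0e+00] F [-2.4 -0.9  4.4] w 0.0478 q [0.51 0.5  1.75 0.   0.89 2.65]
loc [-0.1031  0.0005  0.1188]
```

View pics/t9.png

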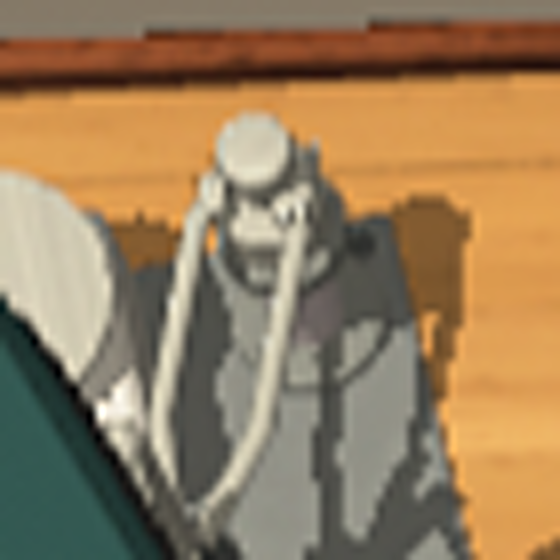

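View pics/s9.png

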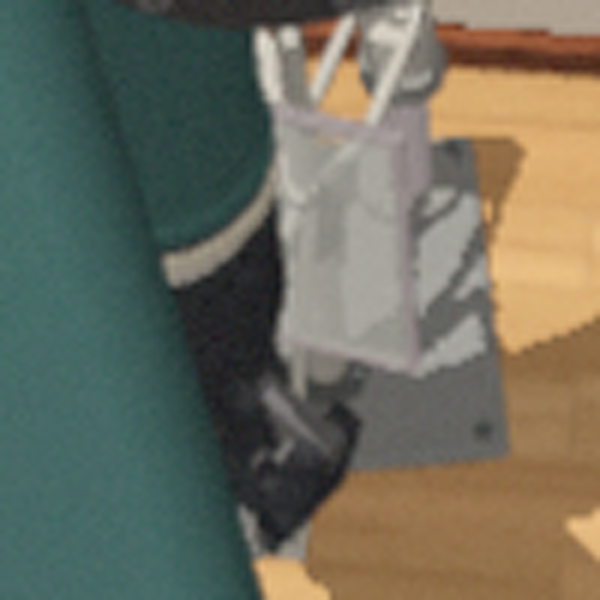

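play_rows --rows '[{"x": 0,"y": -0.0005,"z": -0.0005,"yaw": 0,"grip": 0.046},{"x": -0.0003,"y": -0.001,"z": -0.0005,"yaw": 0,"grip": 0.0445},{"x": -0.0003,"y": -0.001,"z": -0.0005,"yaw": 0,"grip": 0.044},{"x": -0.0003,"y": -0.001,"z": -0.0005,"yaw": 0,"grip": 0.044},{"x": -0.0003,"y": -0.001,"z": -0.0005,"yaw": 0,"grip": 0.044},{"x": -0.0003,"y": -0.001,"z": -0.0005,"yaw": 0,"grip": 0.044},{"x": -0.0003,"y": -0.001,"z": -0.0005,"yaw": 0,"grip": 0.044},{"x": -0.0003,"y": -0.001,"z": -0.0005,"yaw": 0,"grip": 0.044}]'

```text
t: 11.35
tcp_pos: [0.4543, 0.3369, 0.2447]
tcp_rot: [3.019, -0.87, -0.001]
wrist_force: [-4.4, -0.5, 3.9]
grip_width: 0.0442
```

```bash
python3 - <<'E'
from h import *
p,M=st(-.235)
crop('scene','s10',160,150,260,250,6)
crop('top','t10',160,130,230,200,8)
E
```

```text
t 11.35 tcp [0.4543 0.3369 0.2447] head -0.5612 tilt z [-5.e-04 -1.e-04 -1.e+00] F [-4.4 -0.5  3.9] w 0.0442 q [0.52 0.5  1.75 0.   0.9  2.65]
loc [-0.1026  0.0018  0.1197]
```

View pics/t10.png

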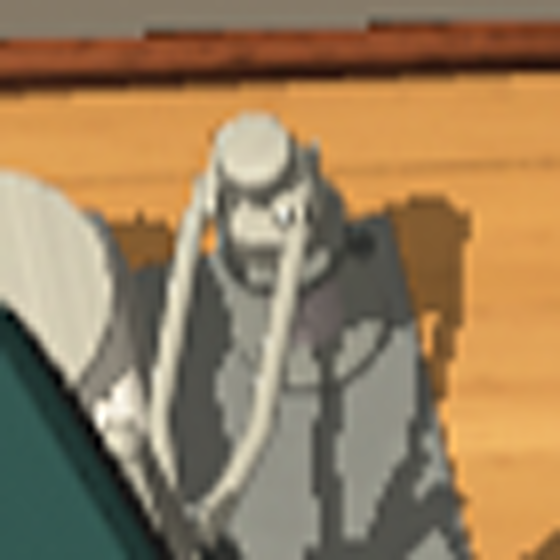

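play_rows --rows '[{"x": 0,"y": 0,"z": 0,"yaw": 0,"grip": 0.046},{"x": 0,"y": 0,"z": 0.0005,"yaw": 0,"grip": 0.048},{"x": 0,"y": 0,"z": 0.001,"yaw": 0,"grip": 0.051},{"x": 0,"y": 0,"z": 0.001,"yaw": 0,"grip": 0.055},{"x": 0,"y": 0,"z": 0.002,"yaw": 0,"grip": 0.06},{"x": 0,"y": 0,"z": 0.002,"yaw": 0,"grip": 0.066},{"x": 0,"y": 0,"z": 0.002,"yaw": 0,"grip": 0.072},{"x": 0,"y": 0,"z": 0.002,"yaw": 0,"grip": 0.072}]'

```text
t: 12.25
tcp_pos: [0.4543, 0.3368, 0.2424]
tcp_rot: [3.018, -0.87, -0.001]
wrist_force: [-0.2, 0.3, 0.1]
grip_width: 0.0722
```

```bash
python3 - <<'E'
from h import *
p,M=st(-.235)
crop('scene','s11',160,150,260,250,6)
crop('top','t11',160,130,230,200,8)
E
```

```text
t 12.25 tcp [0.4543 0.3368 0.2424] head -0.5611 tilt z [-6.e-04 -4.e-04 -1.e+00] F [-0.2  0.3  0.1] w 0.0722 q [ 0.52  0.5   1.75 -0.    0.89  2.65]
loc [-0.1025  0.0017  0.1174]
```

View pics/t11.png

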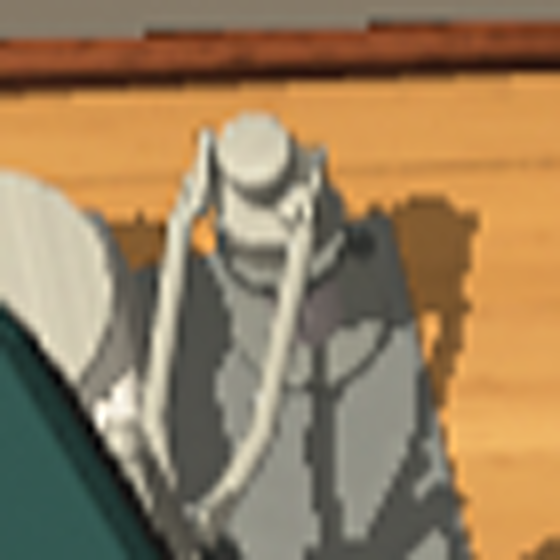

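View pics/s11.png

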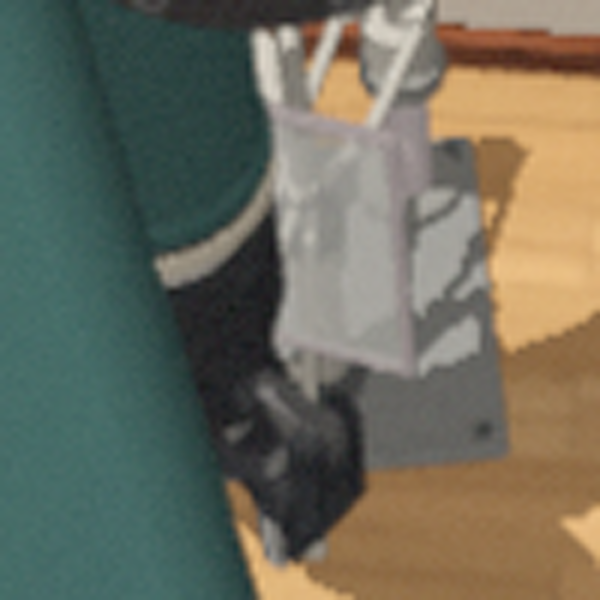

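```bash
python3 - <<'E'
from h import *
# s5: tcp, heading
def M(h): return np.array([[np.cos(h),np.sin(h),0],[np.sin(h),-np.cos(h),0],[0,0,-1.]])
for nm,p,h,w in [('s5',[.4479,.3249,.2387],-.4313,.0855),('s11',[.4543,.3368,.2424],-.5611,.0722),('s9',[.4535,.3358,.2438],-.5614,.0478)]:
  for x in(-.011,.011):
   for z in (.155,.16,.165,.17,.173,.178):
    print(nm,x,z,((proj('scene',np.array(p)+M(h)@[x,w/2,z])-[160,150])*6).round(0),(proj('scene',np.array(p)+M(h)@[x,w/2+.008,z])*6-[960,900]).round(0))
a=[cv2.imread(f'pics/raw_{n}.png')[140:175,178:208] for n in('t5','t7','t10','t11')]
cv2.imwrite('pics/jaws.png',cv2.resize(np.hstack(a),None,fx=6.5,fy=13,interpolation=cv2.INTER_CUBIC))
im=cv2.imread('pics/raw_s5.png')[215:255,200:240]; im2=cv2.imread('pics/raw_s10.png')[215:255,190:230]
cv2.imwrite('pics/tip.png',cv2.resize(np.hstack([im,im2]),None,fx=9,fy=9,interpolation=cv2.INTER_CUBIC))
E
```

```text
s5 -0.011 0.155 [319. 573.] [338. 583.]
s5 -0.011 0.16 [320. 580.] [339. 590.]
s5 -0.011 0.165 [321. 587.] [340. 597.]
s5 -0.011 0.17 [322. 594.] [341. 604.]
s5 -0.011 0.173 [322. 598.] [341. 608.]
s5 -0.011 0.178 [323. 605.] [342. 615.]
s5 0.011 0.155 [352. 526.] [372. 536.]
s5 0.011 0.16 [353. 533.] [372. 543.]
s5 0.011 0.165 [354. 540.] [373. 550.]
s5 0.011 0.17 [355. 547.] [374. 557.]
s5 0.011 0.173 [355. 552.] [374. 561.]
s5 0.011 0.178 [356. 559.] [375. 568.]
s11 -0.011 0.155 [260. 548.] [277. 561.]
s11 -0.011 0.16 [261. 556.] [278. 568.]
s11 -0.011 0.165 [262. 563.] [279. 575.]
s11 -0.011 0.17 [263. 570.] [281. 582.]
s11 -0.011 0.173 [264. 574.] [281. 586.]
s11 -0.011 0.178 [265. 581.] [282. 593.]
s11 0.011 0.155 [300. 506.] [318. 517.]
s11 0.011 0.16 [302. 513.] [319. 525.]
s11 0.011 0.165 [303. 520.] [320. 532.]
s11 0.011 0.17 [304. 527.] [321. 539.]
s11 0.011 0.173 [304. 532.] [321. 543.]
s11 0.011 0.178 [305. 539.] [322. 550.]
s9 -0.011 0.155 [235. 530.] [253. 542.]
s9 -0.011 0.16 [237. 538.] [254. 550.]
s9 -0.011 0.165 [238. 545.] [255. 557.]
s9 -0.011 0.17 [240. 552.] [257. 564.]
s9 -0.011 0.173 [240. 556.] [257. 568.]
s9 -0.011 0.178 [242. 563.] [259. 575.]
s9 0.011 0.155 [276. 488.] [294. 500.]
s9 0.011 0.16 [278. 495.] [295. 507.]
s9 0.011 0.165 [279. 502.] [296. 514.]
s9 0.011 0.17 [280. 510.] [297. 521.]
s9 0.011 0.173 [281. 514.] [297. 526.]
s9 0.011 0.178 [282. 521.] [299. 533.]
```

View pics/jaws.png

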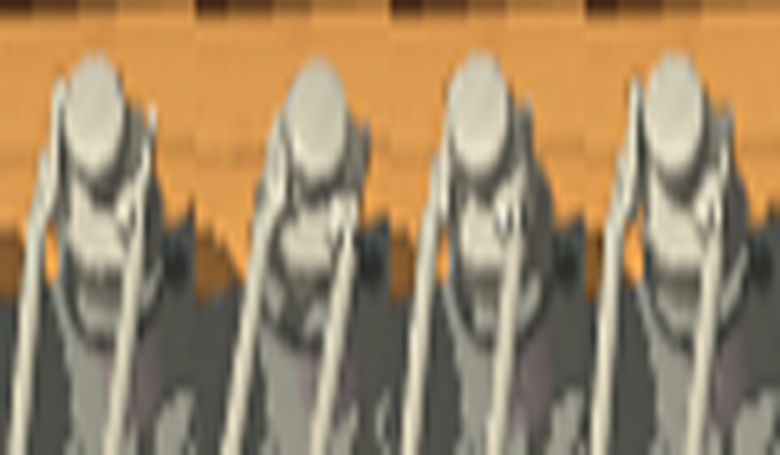

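View pics/tip.png

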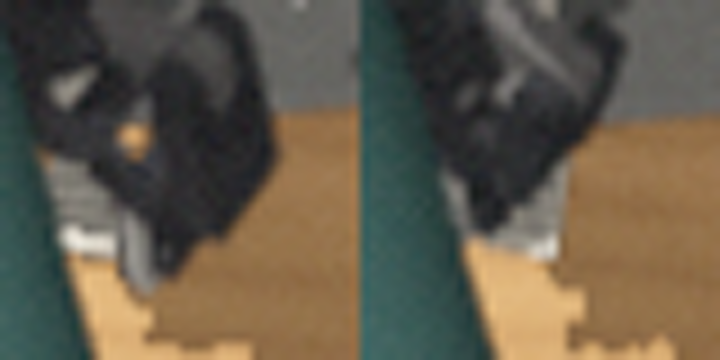

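```bash
python3 - <<'E'
from h import *
need(wld([-.106,-.009,.226-.125],-.21),-.54)
E
```

```text
shift [0.0012 0.0136 0.0164] yaw -0.0211
```

play_rows --rows '[{"x": 0,"y": 0,"z": -0.012,"yaw": 0,"grip": 0.0854},{"x": 0,"y": 0.004,"z": -0.012,"yaw": 0,"grip": 0.0854},{"x": 0.001,"y": 0.01,"z": -0.012,"yaw": -0.02,"grip": 0.0854},{"x": 0.001,"y": 0.0136,"z": -0.012,"yaw": -0.02,"grip": 0.0854},{"x": 0.001,"y": 0.0136,"z": -0.005,"yaw": -0.02,"grip": 0.0854},{"x": 0.001,"y": 0.0136,"z": 0.004,"yaw": -0.02,"grip": 0.0854},{"x": 0.001,"y": 0.0136,"z": 0.012,"yaw": -0.02,"grip": 0.0854},{"x": 0.001,"y": 0.0136,"z": 0.0164,"yaw": -0.02,"grip": 0.0854}]'

```text
t: 13.15
tcp_pos: [0.4477, 0.3247, 0.2249]
tcp_rot: [3.026, -0.84, -0.002]
wrist_force: [-0.7, 0.1, 0.3]
grip_width: 0.0852
```

```bash
python3 - <<'E'
from h import *
p,M=st(-.21)
crop('scene','s12',160,150,260,250,6)
crop('top','t12',160,130,230,200,8)
E
```

```text
t 13.15 tcp [0.4477 0.3247 0.2249] head -0.5413 tilt z [-1.6e-03 -8.0e-04 -1.0e+00] F [-0.7  0.1  0.3] w 0.0852 q [0.5  0.52 1.79 0.   0.84 2.61]
loc [-0.1063 -0.0089  0.0999]
```

View pics/s12.png

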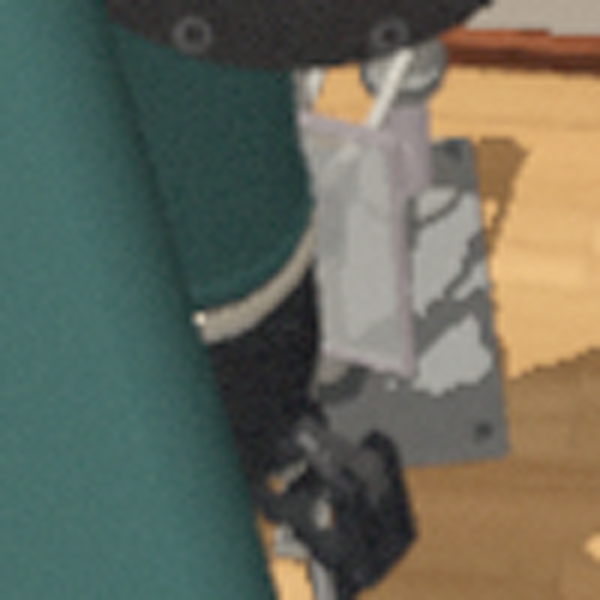

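play_rows --rows '[{"x": 0,"y": 0,"z": -0.001,"yaw": 0,"grip": 0.076},{"x": -0.0005,"y": -0.0015,"z": -0.002,"yaw": 0,"grip": 0.071},{"x": -0.0015,"y": -0.004,"z": -0.003,"yaw": 0,"grip": 0.066},{"x": -0.0023,"y": -0.0065,"z": -0.0035,"yaw": 0,"grip": 0.061},{"x": -0.003,"y": -0.009,"z": -0.0045,"yaw": 0,"grip": 0.056},{"x": -0.0037,"y": -0.0112,"z": -0.005,"yaw": 0,"grip": 0.051},{"x": -0.004,"y": -0.012,"z": -0.005,"yaw": 0,"grip": 0.05},{"x": -0.004,"y": -0.012,"z": -0.005,"yaw": 0,"grip": 0.05}]'

```text
t: 14.05
tcp_pos: [0.4467, 0.3362, 0.23]
tcp_rot: [3.021, -0.838, -0.014]
wrist_force: [-10.5, -2.3, -0.5]
grip_width: 0.0502
```

```bash
python3 - <<'E'
from h import *
p,M=st(-.21)
crop('scene','s13',160,150,260,250,6)
crop('top','t13',160,130,230,200,8)
E
```

```text
t 14.05 tcp [0.4467 0.3362 0.23  ] head -0.5413 tilt z [-0.0103 -0.0041 -0.9999] F [-10.5  -2.3  -0.5] w 0.0502 q [0.52 0.52 1.77 0.   0.87 2.63]
loc [-0.1097  0.0021  0.105 ]
```

View pics/s13.png

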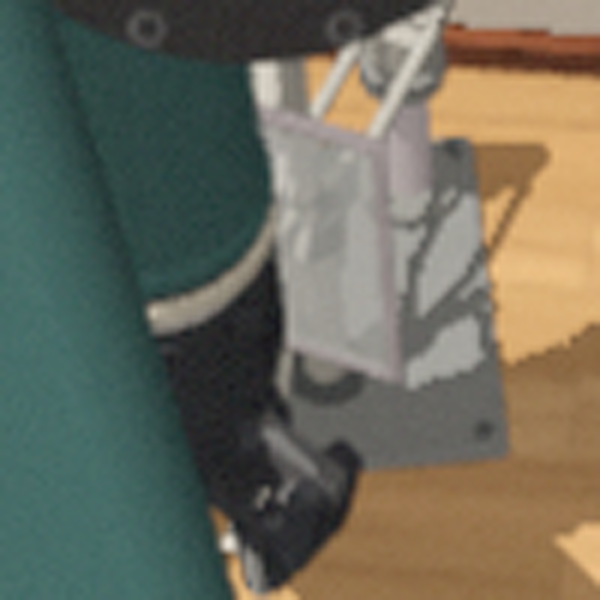

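View pics/t13.png

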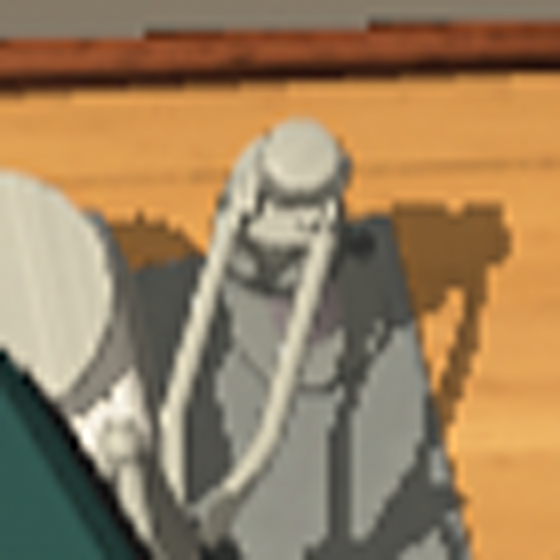

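play_rows --rows '[{"x": 0,"y": 0,"z": -0.0003,"yaw": 0,"grip": 0.048},{"x": 0,"y": 0,"z": -0.0005,"yaw": 0,"grip": 0.046},{"x": 0,"y": 0,"z": -0.0005,"yaw": 0,"grip": 0.0455},{"x": 0,"y": 0,"z": -0.0005,"yaw": 0,"grip": 0.0455},{"x": 0,"y": 0,"z": -0.0005,"yaw": 0,"grip": 0.0455},{"x": 0,"y": 0,"z": -0.0005,"yaw": 0,"grip": 0.048},{"x": 0,"y": 0,"z": 0,"yaw": 0,"grip": 0.051},{"x": 0,"y": 0,"z": 0,"yaw": 0,"grip": 0.054}]'

```text
t: 14.95
tcp_pos: [0.4467, 0.3361, 0.23]
tcp_rot: [3.021, -0.837, -0.013]
wrist_force: [-11.3, -0.7, -0.3]
grip_width: 0.0537
```

```bash
python3 - <<'E'
from h import *
p,M=st(-.21)
crop('scene','s14',160,150,260,250,6)
crop('top','t14',160,130,230,200,8)
E
```

```text
t 14.95 tcp [0.4467 0.3361 0.23  ] head -0.5405 tilt z [-0.01   -0.0043 -0.9999] F [-11.3  -0.7  -0.3] w 0.0537 q [0.52 0.52 1.77 0.   0.87 2.63]
loc [-0.1097  0.002   0.105 ]
```

View pics/t14.png

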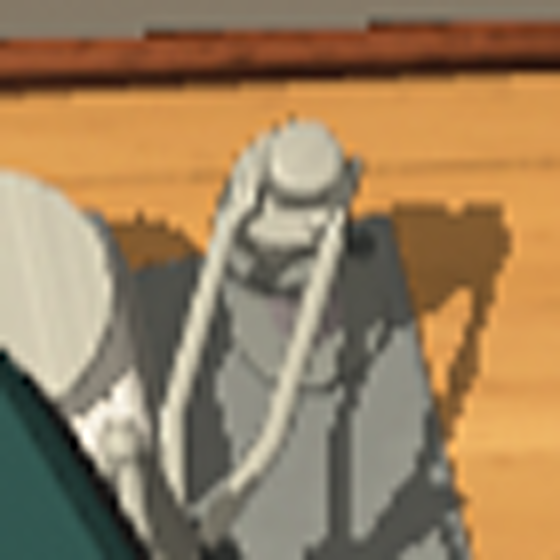

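View pics/s14.png

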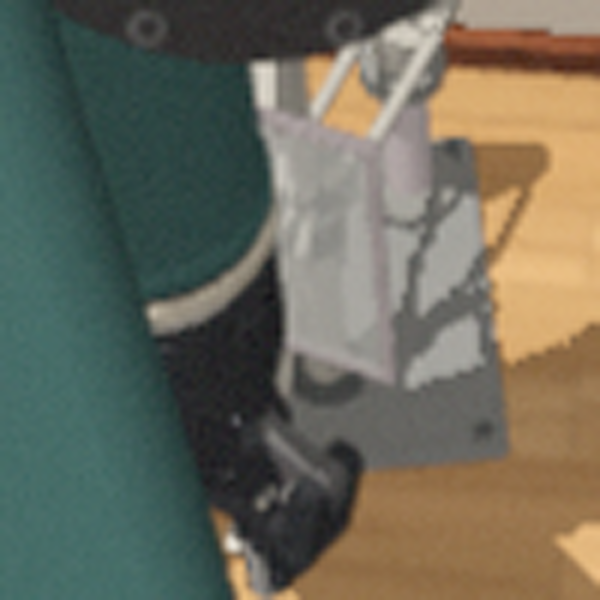

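play_rows --rows '[{"x": 0,"y": 0,"z": 0,"yaw": 0,"grip": 0.058},{"x": 0,"y": 0,"z": 0,"yaw": 0,"grip": 0.062},{"x": 0,"y": 0,"z": 0.001,"yaw": 0,"grip": 0.066},{"x": 0,"y": 0,"z": 0.001,"yaw": 0,"grip": 0.07},{"x": 0,"y": 0,"z": 0.001,"yaw": 0,"grip": 0.074},{"x": 0,"y": 0,"z": 0.001,"yaw": 0,"grip": 0.078},{"x": 0,"y": 0,"z": 0.001,"yaw": 0,"grip": 0.082},{"x": 0,"y": 0,"z": 0.001,"yaw": 0,"grip": 0.0854}]'

```text
t: 15.85
tcp_pos: [0.4519, 0.3379, 0.2311]
tcp_rot: [-3.025, 0.839, -0.004]
wrist_force: [0.2, 0.0, -0.2]
grip_width: 0.0855
```

```bash
python3 - <<'E'
from h import *
p,M=st(-.295)
crop('scene','s15',160,150,260,250,6)
crop('top','t15',160,130,230,200,8)
E
```

```text
t 15.85 tcp [0.4519 0.3379 0.2311] head -0.5412 tilt z [ 0.0029  0.0019 -1.    ] F [ 0.2  0.  -0.2] w 0.0855 q [0.52 0.52 1.76 0.   0.86 2.63]
loc [-0.105  -0.0041  0.1061]
```

View pics/t15.png

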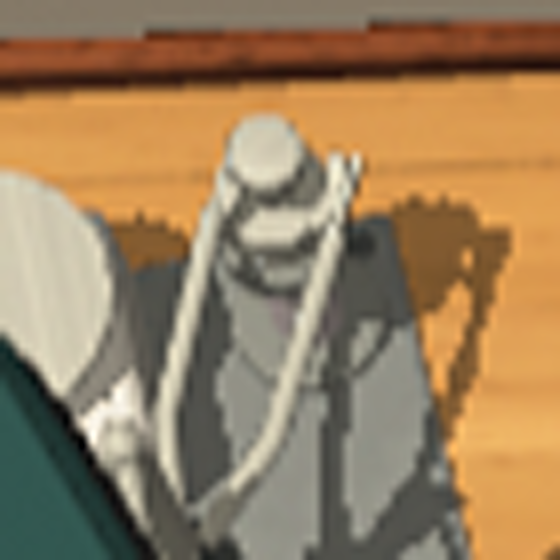

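View pics/s15.png

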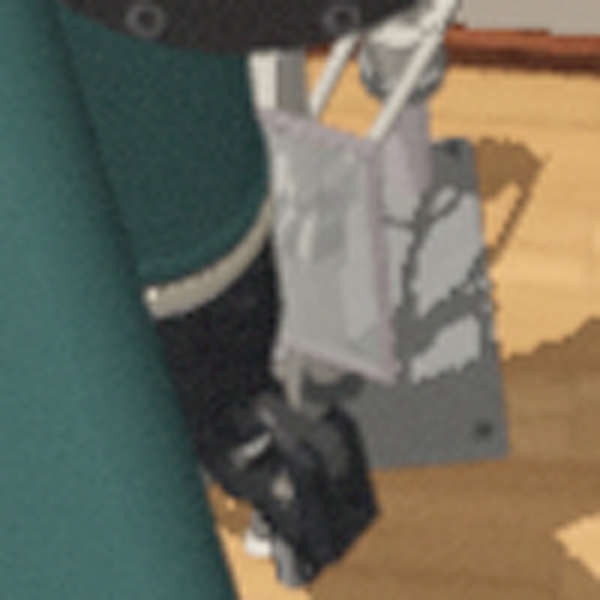

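play_rows --rows '[{"x": 0.001,"y": 0.001,"z": 0.005,"yaw": 0.04,"grip": 0.0854},{"x": 0.001,"y": 0.001,"z": 0.005,"yaw": 0.085,"grip": 0.08},{"x": 0.001,"y": 0,"z": 0.0045,"yaw": 0.085,"grip": 0.074},{"x": 0.0005,"y": -0.002,"z": 0.004,"yaw": 0.085,"grip": 0.069},{"x": 0,"y": -0.004,"z": 0.003,"yaw": 0.085,"grip": 0.064},{"x": -0.0005,"y": -0.006,"z": 0.002,"yaw": 0.085,"grip": 0.059},{"x": -0.0008,"y": -0.0075,"z": 0.0015,"yaw": 0.085,"grip": 0.054},{"x": -0.0011,"y": -0.0086,"z": 0.001,"yaw": 0.085,"grip": 0.05}]'

```text
t: 16.75
tcp_pos: [0.449, 0.3433, 0.2273]
tcp_rot: [2.98, -0.964, -0.018]
wrist_force: [-13.4, -4.5, -0.6]
grip_width: 0.05
```

```bash
python3 - <<'E'
from h import *
p,M=st(-.295)
crop('scene','s16',160,150,260,250,6)
crop('top','t16',160,130,230,200,8)
E
```

```text
t 16.75 tcp [0.449  0.3433 0.2273] head -0.6256 tilt z [-0.0142 -0.006  -0.9999] F [-13.4  -4.5  -0.6] w 0.05 q [0.53 0.53 1.75 0.   0.88 2.72]
loc [-0.1094  0.0002  0.1023]
```

View pics/t16.png

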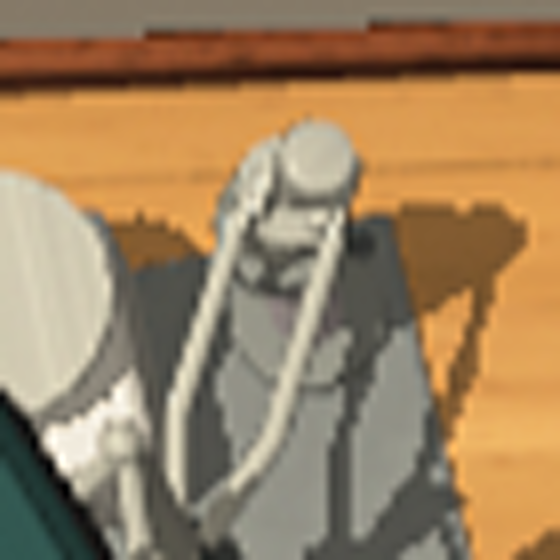

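View pics/s16.png

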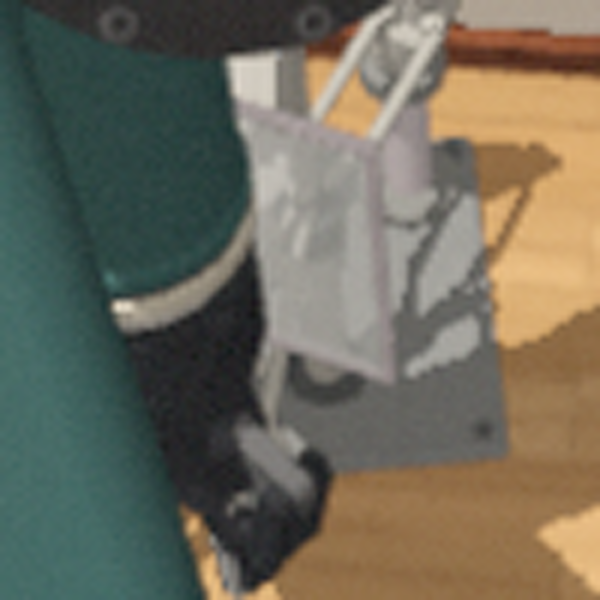

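play_rows --rows '[{"x": 0.001,"y": -0.001,"z": 0,"yaw": 0,"grip": 0.048},{"x": 0.002,"y": -0.002,"z": 0,"yaw": 0,"grip": 0.046},{"x": 0.003,"y": -0.003,"z": 0,"yaw": 0,"grip": 0.044},{"x": 0.003,"y": -0.003,"z": 0,"yaw": 0,"grip": 0.044},{"x": 0.003,"y": -0.003,"z": 0,"yaw": 0,"grip": 0.044},{"x": 0.003,"y": -0.003,"z": 0,"yaw": 0,"grip": 0.044},{"x": 0.003,"y": -0.003,"z": 0,"yaw": 0,"grip": 0.044},{"x": 0.003,"y": -0.003,"z": 0,"yaw": 0,"grip": 0.044}]'

```text
t: 17.65
tcp_pos: [0.4504, 0.3438, 0.2265]
tcp_rot: [2.976, -0.963, -0.027]
wrist_force: [-22.5, 0.1, 1.6]
grip_width: 0.0441
```

```bash
python3 - <<'E'
from h import *
p,M=st(-.295)
crop('scene','s17',160,150,260,250,6)
crop('top','t17',160,130,230,200,8)
E
```

```text
t 17.65 tcp [0.4504 0.3438 0.2265] head -0.6259 tilt z [-0.0206 -0.0072 -0.9998] F [-22.5   0.1   1.6] w 0.0441 q [0.53 0.53 1.75 0.01 0.88 2.72]
loc [-0.1082  0.0011  0.1015]
```

View pics/t17.png

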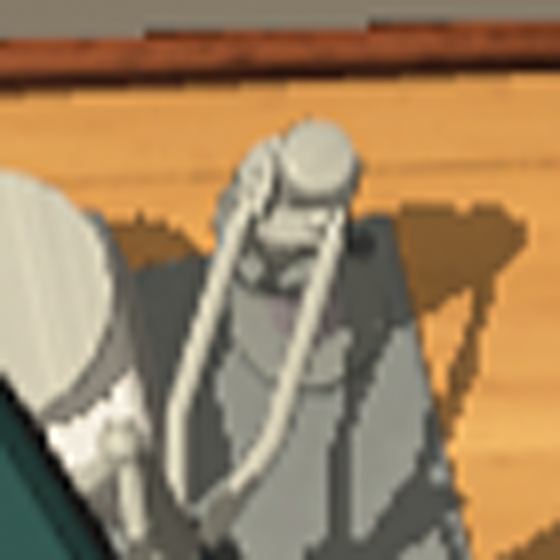

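View pics/s17.png

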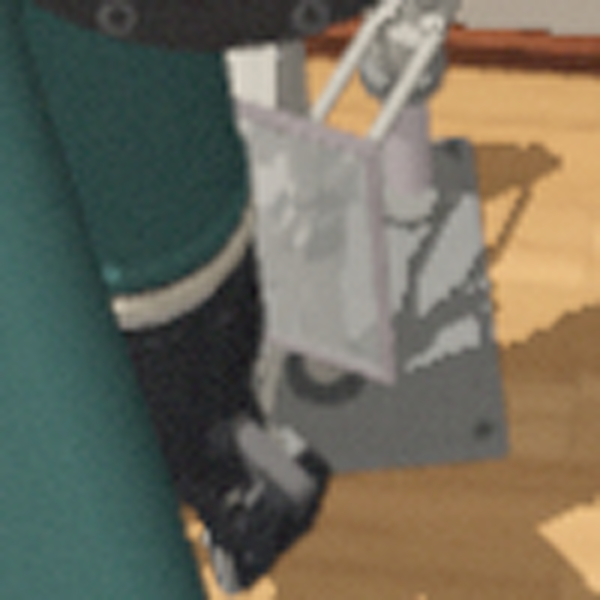

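play_rows --rows '[{"x": 0.001,"y": 0,"z": 0,"yaw": 0,"grip": 0.046},{"x": 0,"y": 0,"z": 0,"yaw": 0,"grip": 0.05},{"x": -0.002,"y": 0,"z": 0,"yaw": 0,"grip": 0.055},{"x": -0.004,"y": 0,"z": 0,"yaw": 0,"grip": 0.06},{"x": -0.004,"y": 0,"z": 0,"yaw": 0,"grip": 0.065},{"x": -0.004,"y": 0.002,"z": 0,"yaw": 0,"grip": 0.07},{"x": -0.004,"y": 0.004,"z": 0,"yaw": 0,"grip": 0.078},{"x": -0.004,"y": 0.005,"z": 0,"yaw": 0,"grip": 0.0854}]'

```text
t: 18.55
tcp_pos: [0.4527, 0.3442, 0.2296]
tcp_rot: [-2.988, 0.967, -0.002]
wrist_force: [-1.4, -2.5, -1.6]
grip_width: 0.0853
```

```bash
python3 - <<'E'
from h import *
p,M=st(-.295)
crop('scene','s18',160,150,260,250,6)
crop('top','t18',160,130,230,200,8)
E
```

```text
t 18.55 tcp [0.4527 0.3442 0.2296] head -0.6257 tilt z [ 1.2e-03  5.0e-04 -1.0e+00] F [-1.4 -2.5 -1.6] w 0.0853 q [ 0.53  0.53  1.75 -0.    0.87  2.73]
loc [-0.1061  0.0021  0.1046]
```

View pics/t18.png

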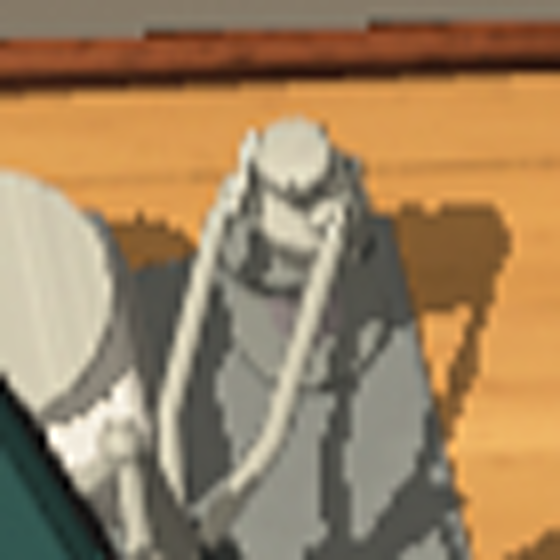

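View pics/s18.png

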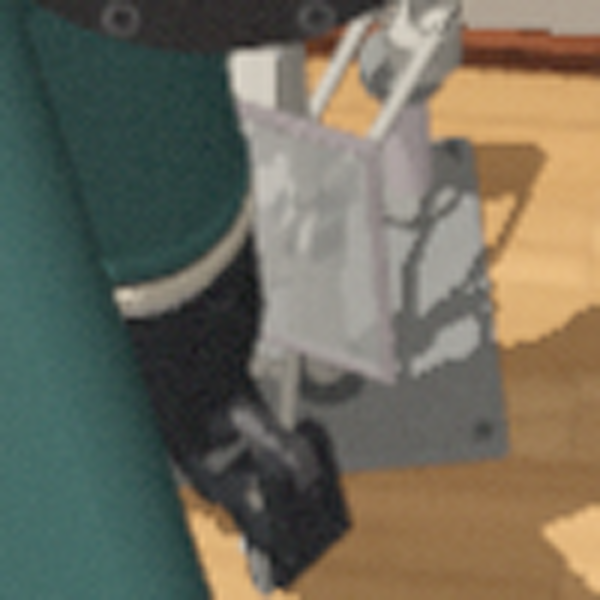

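play_rows --rows '[{"x": 0.0,"y": 0.003,"z": 0,"yaw": -0.08,"grip": 0.0854},{"x": 0.001,"y": 0.006,"z": 0.001,"yaw": -0.16,"grip": 0.0854},{"x": 0.002,"y": 0.009,"z": 0.0015,"yaw": -0.24,"grip": 0.0854},{"x": 0.0023,"y": 0.0105,"z": 0.0015,"yaw": -0.33,"grip": 0.0854},{"x": 0.0023,"y": 0.0105,"z": 0.0015,"yaw": -0.33,"grip": 0.0854},{"x": 0.0023,"y": 0.0105,"z": 0.0015,"yaw": -0.33,"grip": 0.0854},{"x": 0.0023,"y": 0.0105,"z": 0.0015,"yaw": -0.33,"grip": 0.0854},{"x": 0.0023,"y": 0.0105,"z": 0.0015,"yaw": -0.33,"grip": 0.0854}]'

```text
t: 19.45
tcp_pos: [0.4483, 0.3345, 0.228]
tcp_rot: [-3.106, 0.465, -0.001]
wrist_force: [0.5, 0.2, 0.1]
grip_width: 0.0853
```

```bash
python3 - <<'E'
from h import *
p,M=st(-.295)
crop('scene','s19',160,150,260,250,6)
crop('top','t19',160,130,230,200,8)
E
```

```text
t 19.45 tcp [0.4483 0.3345 0.228 ] head -0.2972 tilt z [ 5.e-04  5.e-04 -1.e+00] F [0.5 0.2 0.1] w 0.0853 q [0.52 0.52 1.77 0.   0.85 2.39]
loc [-0.1075 -0.0084  0.103 ]
```

View pics/s19.png

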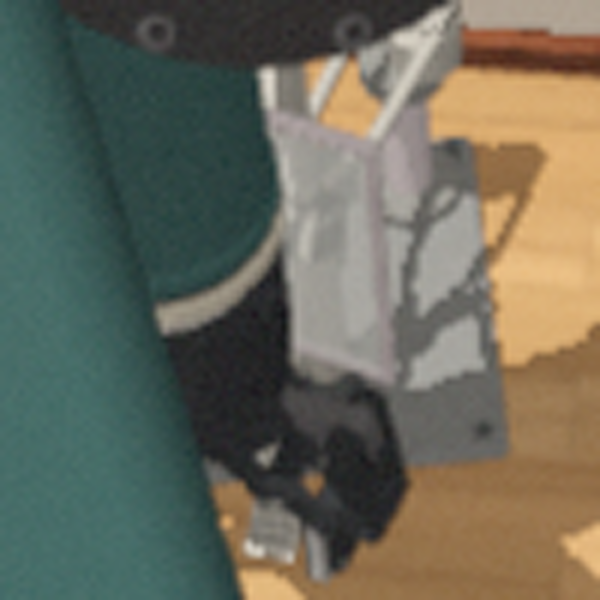

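View pics/t19.png

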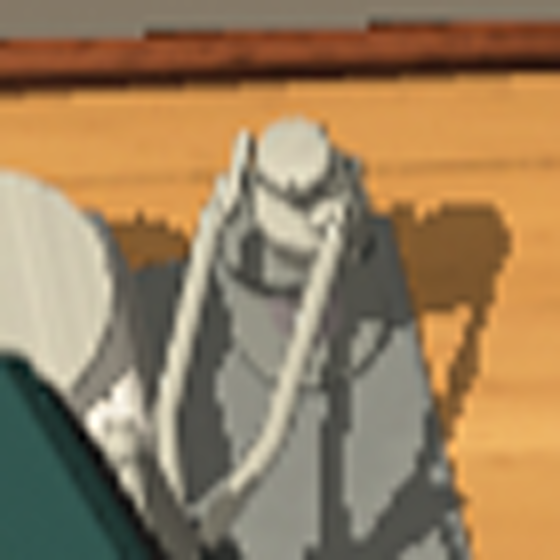

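play_rows --rows '[{"x": 0,"y": 0,"z": -0.001,"yaw": 0,"grip": 0.076},{"x": 0,"y": -0.002,"z": -0.001,"yaw": 0,"grip": 0.07},{"x": 0,"y": -0.005,"z": -0.001,"yaw": 0,"grip": 0.07},{"x": 0,"y": -0.009,"z": -0.001,"yaw": 0,"grip": 0.07},{"x": 0,"y": -0.013,"z": -0.001,"yaw": 0,"grip": 0.07},{"x": 0,"y": -0.017,"z": -0.001,"yaw": 0,"grip": 0.07},{"x": 0,"y": -0.02,"z": -0.001,"yaw": 0,"grip": 0.07},{"x": 0,"y": -0.022,"z": -0.001,"yaw": 0,"grip": 0.07}]'

```text
t: 20.35
tcp_pos: [0.4514, 0.3533, 0.2269]
tcp_rot: [3.1, -0.461, -0.012]
wrist_force: [-6.8, -10.7, -2.1]
grip_width: 0.0701
```

```bash
python3 - <<'E'
from h import *
p,M=st(-.295)
crop('scene','s20',160,150,260,250,6)
crop('top','t20',160,130,230,200,8)
E
```

```text
t 20.35 tcp [0.4514 0.3533 0.2269] head -0.2955 tilt z [-0.0088 -0.0067 -0.9999] F [ -6.8 -10.7  -2.1] w 0.0701 q [ 0.54  0.54  1.74 -0.    0.88  2.41]
loc [-0.11    0.0105  0.1019]
```

View pics/s20.png

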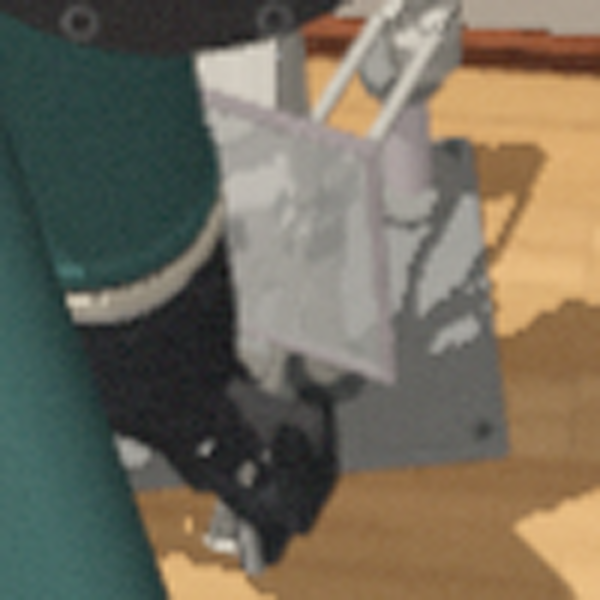

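View pics/t20.png

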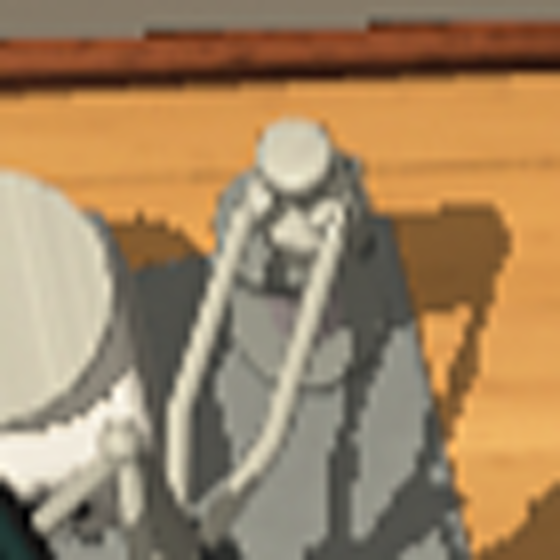

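play_rows --rows '[{"x": 0,"y": -0.0015,"z": -0.0005,"yaw": 0,"grip": 0.07},{"x": 0,"y": -0.003,"z": -0.001,"yaw": 0,"grip": 0.07},{"x": 0,"y": -0.0045,"z": -0.001,"yaw": 0,"grip": 0.07},{"x": 0,"y": -0.006,"z": -0.001,"yaw": 0,"grip": 0.07},{"x": 0,"y": -0.007,"z": -0.001,"yaw": 0,"grip": 0.07},{"x": 0,"y": -0.008,"z": -0.001,"yaw": 0,"grip": 0.07},{"x": 0,"y": -0.008,"z": -0.001,"yaw": 0,"grip": 0.07},{"x": 0,"y": -0.008,"z": -0.001,"yaw": 0,"grip": 0.07}]'

```text
t: 21.25
tcp_pos: [0.4524, 0.3592, 0.2267]
tcp_rot: [3.095, -0.461, -0.017]
wrist_force: [-7.7, -14.1, -4.6]
grip_width: 0.0701
```

```bash
python3 - <<'E'
from h import *
p,M=st(-.295)
crop('scene','s21',160,150,260,250,6)
crop('top','t21',160,130,230,200,8)
E
```

```text
t 21.25 tcp [0.4524 0.3592 0.2267] head -0.2955 tilt z [-0.0129 -0.0108 -0.9999] F [ -7.7 -14.1  -4.6] w 0.0701 q [ 0.55  0.54  1.72 -0.    0.89  2.42]
loc [-0.1107  0.0164  0.1017]
```

View pics/t21.png

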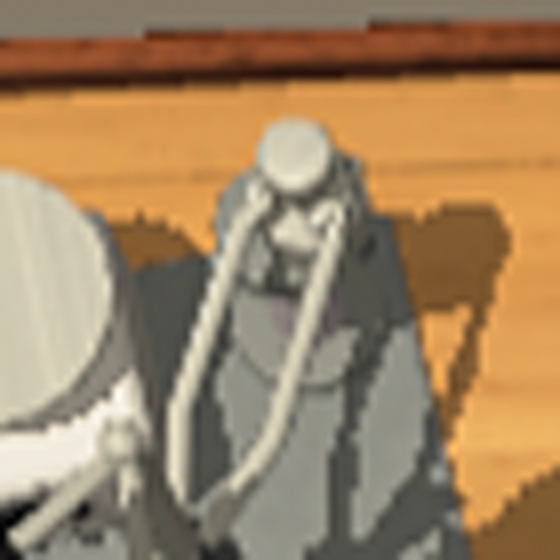

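play_rows --rows '[{"x": 0,"y": 0.003,"z": 0,"yaw": 0,"grip": 0.07},{"x": 0,"y": 0.006,"z": 0,"yaw": 0,"grip": 0.07},{"x": 0,"y": 0.009,"z": 0.001,"yaw": 0,"grip": 0.07},{"x": 0,"y": 0.012,"z": 0.001,"yaw": 0,"grip": 0.07},{"x": 0,"y": 0.015,"z": 0.001,"yaw": 0,"grip": 0.07},{"x": 0,"y": 0.018,"z": 0.001,"yaw": 0,"grip": 0.07},{"x": 0,"y": 0.02,"z": 0.001,"yaw": 0,"grip": 0.07},{"x": 0,"y": 0.02,"z": 0.001,"yaw": 0,"grip": 0.07}]'

```text
t: 22.15
tcp_pos: [0.4502, 0.3434, 0.2285]
tcp_rot: [3.106, -0.464, -0.003]
wrist_force: [-5.8, -3.5, -1.0]
grip_width: 0.0701
```

```bash
python3 - <<'E'
from h import *
p,M=st(-.295)
crop('scene','s22',160,150,260,250,6)
crop('top','t22',160,130,230,200,8)
E
```

```text
t 22.15 tcp [0.4502 0.3434 0.2285] head -0.2964 tilt z [-0.0021 -0.001  -1.    ] F [-5.8 -3.5 -1. ] w 0.0701 q [0.53 0.53 1.75 0.   0.86 2.4 ]
loc [-0.1083  0.0007  0.1035]
```

View pics/t22.png

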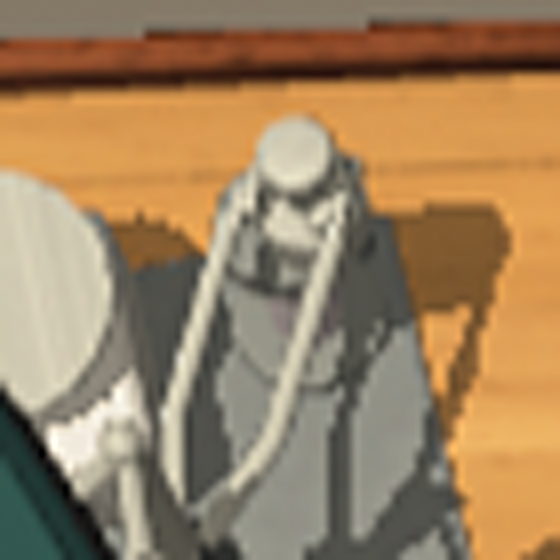

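View pics/s22.png

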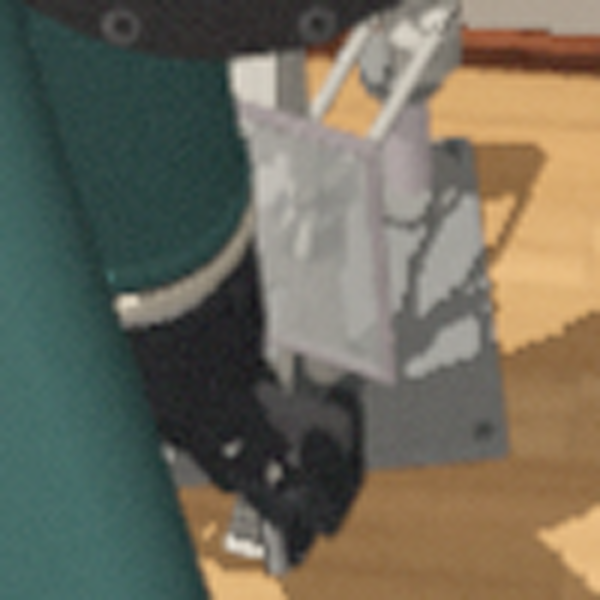

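play_rows --rows '[{"x": 0,"y": -0.005,"z": 0,"yaw": 0,"grip": 0.07},{"x": 0,"y": -0.01,"z": 0,"yaw": 0,"grip": 0.07},{"x": 0,"y": -0.015,"z": 0,"yaw": 0,"grip": 0.07},{"x": 0,"y": -0.02,"z": 0,"yaw": 0,"grip": 0.07},{"x": 0,"y": -0.024,"z": 0,"yaw": 0,"grip": 0.07},{"x": 0,"y": -0.027,"z": 0,"yaw": 0,"grip": 0.07},{"x": 0,"y": -0.029,"z": 0,"yaw": 0,"grip": 0.07},{"x": 0,"y": -0.03,"z": 0,"yaw": 0,"grip": 0.07}]'

```text
t: 23.05
tcp_pos: [0.4557, 0.3694, 0.2263]
tcp_rot: [3.097, -0.463, -0.016]
wrist_force: [-10.8, -11.0, -1.3]
grip_width: 0.0701
```

```bash
python3 - <<'E'
from h import *
p,M=st(-.295)
crop('scene','s23',130,150,260,250,5)
crop('top','t23',160,130,230,200,8)
E
```

```text
t 23.05 tcp [0.4557 0.3694 0.2263] head -0.2967 tilt z [-0.0119 -0.0086 -0.9999] F [-10.8 -11.   -1.3] w 0.0701 q [ 0.56  0.55  1.7  -0.    0.9   2.43]
loc [-0.1106  0.0271  0.1013]
```

View pics/t23.png

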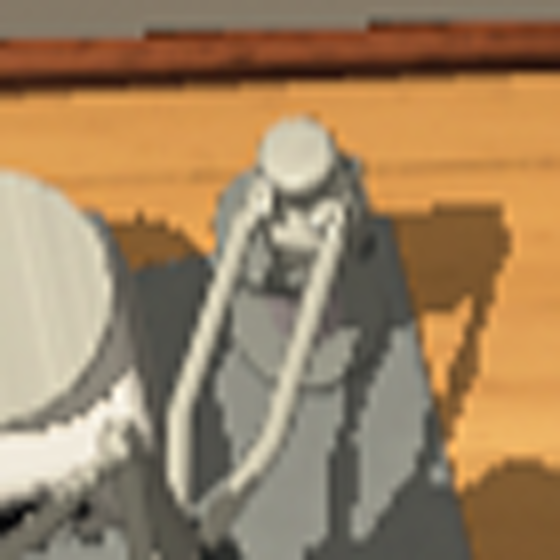

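View pics/s23.png

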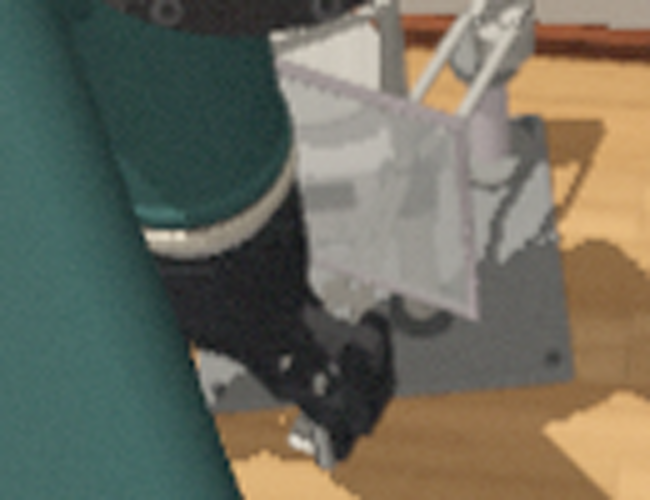

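```bash
python3 - <<'E'
from h import *
a=[cv2.imread(f'pics/raw_{n}.png')[222:255,170:220] for n in('s19','s22','s21','s23')]
cv2.imwrite('pics/tabs.png',cv2.resize(np.vstack([np.hstack(a[:2]),np.hstack(a[2:])]),None,fx=8,fy=8,interpolation=cv2.INTER_CUBIC))
E
```

```text
(no output)
```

View pics/tabs.png

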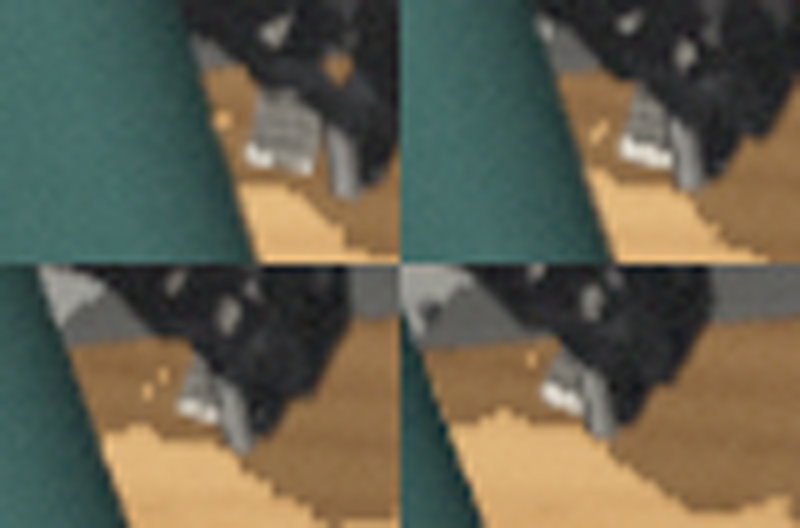

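```bash
python3 - <<'E'
from h import *
for n,u,v in [('s19',201,241.7),('s22',197.7,241.4),('s21',192.2,240.2),('s23',187.9,239)]:
    P=onz('scene',u,v,.071); L=loc(P,-.295); print(n,P.round(4),L.round(4),'ang',np.arctan2(L[1],-L[0]/np.cos(np.radians(25))).round(4))
E
```

```text
s19 [0.4339 0.3198 0.071 ] [-0.117  -0.0267 -0.054 ] ang -0.2039
s22 [0.434 0.327 0.071] [-0.119  -0.0198 -0.054 ] ang -0.1497
s21 [0.4358 0.3392 0.071 ] [-0.1208 -0.0075 -0.054 ] ang -0.0564
s23 [0.4379 0.349  0.071 ] [-0.1217  0.0024 -0.054 ] ang 0.018
```

play_rows --rows '[{"x": 0,"y": -0.0015,"z": 0,"yaw": 0,"grip": 0.07},{"x": 0,"y": -0.0015,"z": 0,"yaw": 0,"grip": 0.07},{"x": 0,"y": 0.004,"z": 0,"yaw": 0,"grip": 0.07},{"x": 0,"y": 0.009,"z": 0,"yaw": 0,"grip": 0.07},{"x": 0,"y": 0.014,"z": 0,"yaw": 0,"grip": 0.07},{"x": 0,"y": 0.019,"z": 0,"yaw": 0,"grip": 0.07},{"x": 0,"y": 0.023,"z": 0,"yaw": 0,"grip": 0.07},{"x": 0,"y": 0.025,"z": 0,"yaw": 0,"grip": 0.07}]'

```text
t: 23.95
tcp_pos: [0.4529, 0.3486, 0.2293]
tcp_rot: [-3.106, 0.464, -0.002]
wrist_force: [-0.1, -0.2, 0.5]
grip_width: 0.0704
```

```bash
python3 - <<'E'
from h import *
p,M=st(-.295)
crop('scene','s24',130,150,260,250,5)
crop('top','t24',160,130,230,200,8)
E
```

```text
t 23.95 tcp [0.4529 0.3486 0.2293] head -0.2964 tilt z [ 0.0014  0.001  -1.    ] F [-0.1 -0.2  0.5] w 0.0704 q [0.54 0.53 1.74 0.   0.87 2.4 ]
loc [-0.1072  0.0064  0.1043]
```

View pics/t24.png

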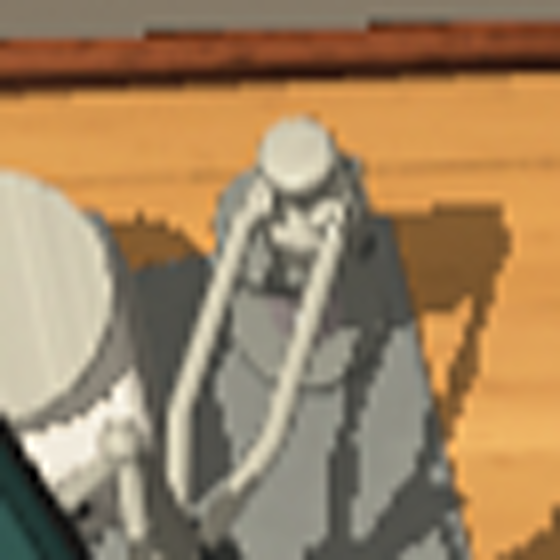

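View pics/s24.png

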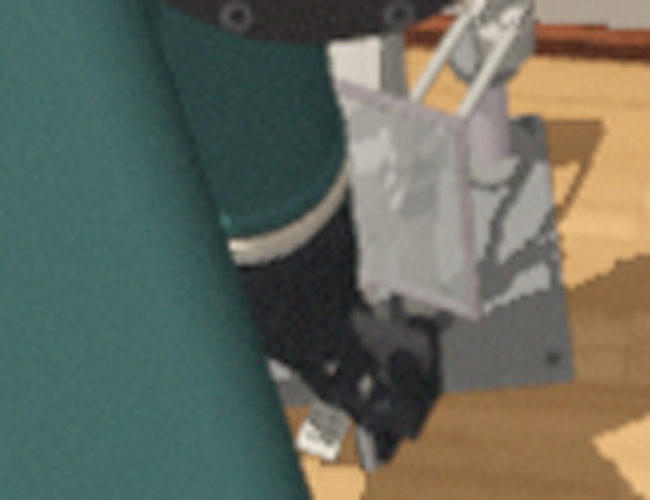

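```bash
python3 - <<'E'
from h import *
print('decoy',onz('top',249,207,.0),onz('top',249,197,.05))
need(wld([-.104,.002,.231-.125],-.295),-.495)
# simulate swing: from pose at h0 with (C=-.104, yc=-.003), heading h-.2
def seq(h0,hs,start,c=-.104,yc=-.003,psi=.2):
    s=wld([start[0],start[1],0],h0); a=h0-psi
    X=np.array([np.cos(a),np.sin(a)]);Y=np.array([np.sin(a),-np.cos(a)])
    for h in hs:
        d=(wld([c,yc,0],h)-s)[:2]; print(round(h,3),(d@X).round(4),(d@Y).round(4),'yaw',round(-(h-h0),3))
seq(-.295,np.linspace(-.275,.13,8),(-.104,.002)); print()
seq(.13,np.linspace(.19,.60,8),(-.104,-.003))
E
```

```text
decoy [0.56251191 0.17903444 0.        ] [0.57305754 0.17940515 0.05      ]
shift [ 0.0034  0.0043 -0.0019] yaw 0.1985
-0.275 0.0015 0.0069 yaw -0.02
-0.217 0.0031 0.0127 yaw -0.078
-0.159 0.0051 0.0184 yaw -0.136
-0.101 0.0074 0.024 yaw -0.194
-0.044 0.0101 0.0294 yaw -0.251
0.014 0.013 0.0346 yaw -0.309
0.072 0.0162 0.0397 yaw -0.367
0.13 0.0197 0.0446 yaw -0.425

0.19 0.0016 0.006 yaw -0.06
0.249 0.0035 0.0118 yaw -0.119
0.307 0.0057 0.0175 yaw -0.177
0.366 0.0083 0.023 yaw -0.236
0.424 0.0112 0.0284 yaw -0.294
0.483 0.0144 0.0336 yaw -0.353
0.541 0.0179 0.0386 yaw -0.411
0.6 0.0217 0.0433 yaw -0.47
```

play_rows --rows '[{"x": 0.001,"y": 0.001,"z": 0,"yaw": 0.06,"grip": 0.07},{"x": 0.002,"y": 0.002,"z": 0,"yaw": 0.12,"grip": 0.07},{"x": 0.003,"y": 0.003,"z": 0,"yaw": 0.2,"grip": 0.068},{"x": 0.003,"y": 0.004,"z": -0.001,"yaw": 0.2,"grip": 0.064},{"x": 0.003,"y": 0.0044,"z": -0.0017,"yaw": 0.2,"grip": 0.06},{"x": 0.003,"y": 0.0044,"z": -0.0017,"yaw": 0.2,"grip": 0.058},{"x": 0.003,"y": 0.0044,"z": -0.0017,"yaw": 0.2,"grip": 0.058},{"x": 0.003,"y": 0.0044,"z": -0.0017,"yaw": 0.2,"grip": 0.058}]'

```text
t: 24.85
tcp_pos: [0.454, 0.3436, 0.2306]
tcp_rot: [-3.045, 0.771, -0.0]
wrist_force: [-0.3, 0.2, -0.4]
grip_width: 0.0577
```

```bash
python3 - <<'E'
from h import *
p,M=st(-.295)
crop('scene','s25',130,150,260,250,5)
E
```

```text
t 24.85 tcp [0.454  0.3436 0.2306] head -0.4956 tilt z [ 1.e-04  1.e-04 -1.e+00] F [-0.3  0.2 -0.4] w 0.0577 q [0.53 0.52 1.75 0.   0.87 2.59]
loc [-0.1047  0.002   0.1056]
```

View pics/s25.png

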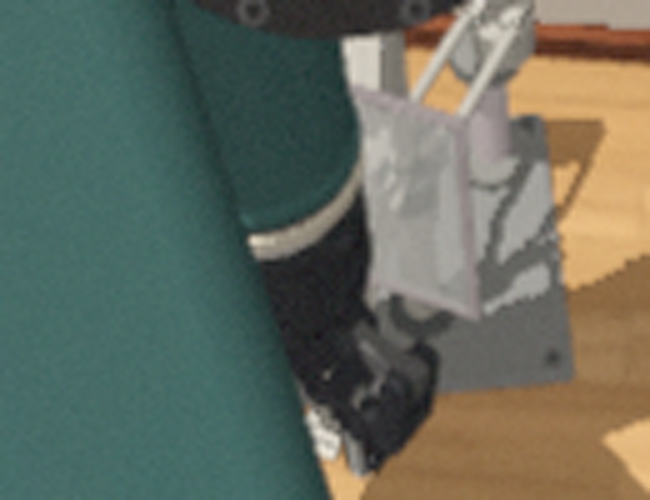

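play_rows --rows '[{"x": 0.0015,"y": 0.0069,"z": 0,"yaw": -0.02,"grip": 0.058},{"x": 0.0031,"y": 0.0127,"z": 0,"yaw": -0.078,"grip": 0.058},{"x": 0.0051,"y": 0.0184,"z": 0,"yaw": -0.136,"grip": 0.058},{"x": 0.0074,"y": 0.024,"z": 0,"yaw": -0.194,"grip": 0.058},{"x": 0.0101,"y": 0.0294,"z": 0,"yaw": -0.251,"grip": 0.058},{"x": 0.013,"y": 0.0346,"z": 0,"yaw": -0.309,"grip": 0.058},{"x": 0.0162,"y": 0.0397,"z": 0,"yaw": -0.367,"grip": 0.058},{"x": 0.0197,"y": 0.0446,"z": 0,"yaw": -0.425,"grip": 0.058}]'

```text
t: 25.7
tcp_pos: [0.45, 0.2949, 0.2307]
tcp_rot: [-3.139, 0.107, -0.001]
wrist_force: [-0.4, 2.5, -0.1]
grip_width: 0.0583
```

```bash
python3 - <<'E'
from h import *
p,M=st(.13)
crop('scene','s26',130,120,280,260,5)
crop('top','t26',130,130,270,250,5)
E
```

```text
t 25.7 tcp [0.45   0.2949 0.2307] head -0.0678 tilt z [ 4.0e-04  1.1e-03 -1.0e+00] F [-0.4  2.5 -0.1] w 0.0583 q [0.45 0.49 1.82 0.   0.83 2.09]
loc [-0.1049 -0.0029  0.1057]
```

View pics/s26.png

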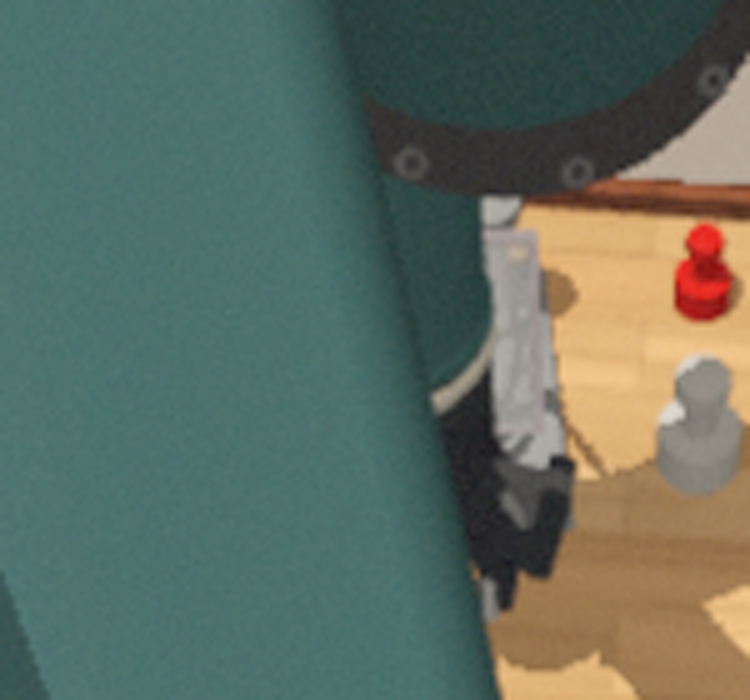

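View pics/t26.png

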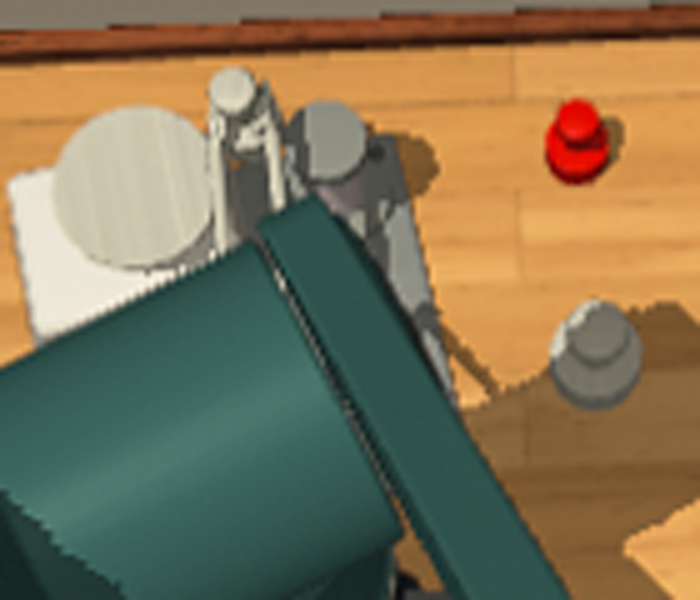

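play_rows --rows '[{"x": 0.0016,"y": 0.006,"z": 0,"yaw": -0.06,"grip": 0.058},{"x": 0.0035,"y": 0.0118,"z": 0,"yaw": -0.119,"grip": 0.058},{"x": 0.0057,"y": 0.0175,"z": 0,"yaw": -0.177,"grip": 0.058},{"x": 0.0083,"y": 0.023,"z": 0,"yaw": -0.236,"grip": 0.058},{"x": 0.0112,"y": 0.0284,"z": 0,"yaw": -0.294,"grip": 0.058},{"x": 0.0144,"y": 0.0336,"z": 0,"yaw": -0.353,"grip": 0.058},{"x": 0.0166,"y": 0.0368,"z": 0,"yaw": -0.39,"grip": 0.058},{"x": 0.0166,"y": 0.0368,"z": 0,"yaw": -0.39,"grip": 0.058}]'

```text
t: 26.6
tcp_pos: [0.4638, 0.2568, 0.2305]
tcp_rot: [3.102, 0.497, -0.001]
wrist_force: [-2.4, 0.8, 0.5]
grip_width: 0.0581
```

```bash
python3 - <<'E'
from h import *
p,M=st(.52)
crop('scene','s27',130,120,280,260,5)
crop('top','t27',130,130,230,210,7)
E
```

```text
t 26.6 tcp [0.4638 0.2568 0.2305] head 0.3178 tilt z [-7.e-04 -1.e-04 -1.e+00] F [-2.4  0.8  0.5] w 0.0581 q [0.38 0.48 1.84 0.   0.82 1.63]
loc [-0.105  -0.0027  0.1055]
```

View pics/t27.png

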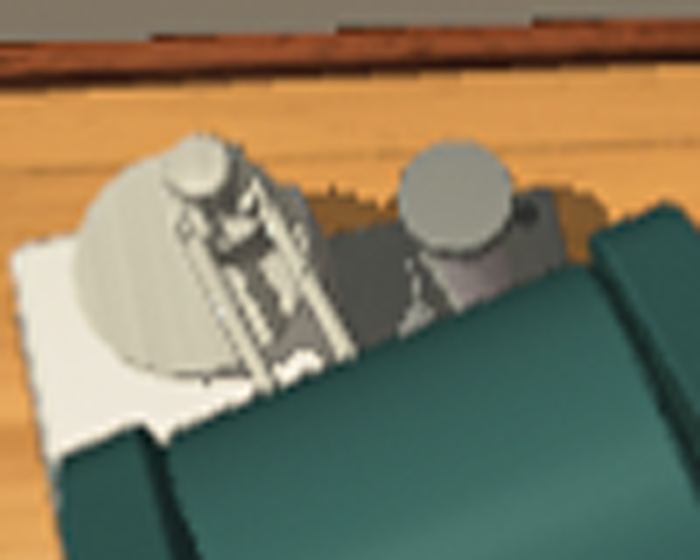

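View pics/s27.png

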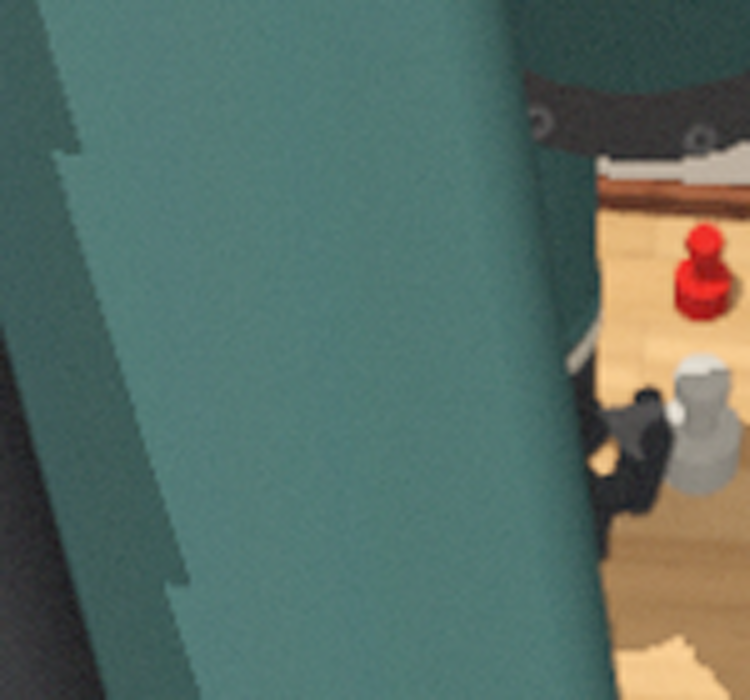

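```bash
python3 - <<'E'
from h import *
for z in(.145,.147):
    P=onz('top',158.1-.4,153.6-.4,z); d=P-PIV; print(P.round(4),np.hypot(*d[:2]).round(4),np.arctan2(d[1],d[0]).round(4))
print(wld([.1,0,0],.625))
def seq(h0,hs,start,c=-.104,yc=-.003,psi=.2):
    s=wld([start[0],start[1],0],h0); a=h0-psi
    X=np.array([np.cos(a),np.sin(a)]);Y=np.array([np.sin(a),-np.cos(a)])
    for h in hs:
        d=(wld([c,yc,0],h)-s)[:2]; print(round(h,3),(d@X).round(4),(d@Y).round(4),'yaw',round(-(h-h0),3))
seq(.52,[.54,.56,.58,.6,.62,.64,.66],(-.104,-.003))
E
```

```text
[0.6456 0.3587 0.145 ] 0.1035 0.4758
[0.6449 0.3583 0.147 ] 0.1027 0.4759
[0.63469631 0.36980973 0.125     ]
0.54 0.0005 0.002 yaw -0.02
0.56 0.001 0.004 yaw -0.04
0.58 0.0016 0.006 yaw -0.06
0.6 0.0022 0.008 yaw -0.08
0.62 0.0029 0.01 yaw -0.1
0.64 0.0036 0.012 yaw -0.12
0.66 0.0043 0.0139 yaw -0.14
```

play_rows --rows '[{"x": 0.0007,"y": 0.003,"z": 0,"yaw": -0.03,"grip": 0.058},{"x": 0.0014,"y": 0.0055,"z": 0,"yaw": -0.055,"grip": 0.058},{"x": 0.0022,"y": 0.008,"z": 0,"yaw": -0.08,"grip": 0.058},{"x": 0.003,"y": 0.0105,"z": 0,"yaw": -0.105,"grip": 0.058},{"x": 0.0038,"y": 0.0125,"z": 0,"yaw": -0.125,"grip": 0.058},{"x": 0.0045,"y": 0.0144,"z": 0,"yaw": -0.145,"grip": 0.058},{"x": 0.0045,"y": 0.0144,"z": 0,"yaw": -0.145,"grip": 0.058},{"x": 0.0045,"y": 0.0144,"z": 0,"yaw": -0.145,"grip": 0.058}]'

```text
t: 27.5
tcp_pos: [0.4728, 0.2446, 0.2305]
tcp_rot: [3.057, 0.721, -0.001]
wrist_force: [-1.9, -0.0, 1.8]
grip_width: 0.0584
```

```bash
python3 - <<'E'
from h import *
p,M=st(.615)
crop('top','t28',130,130,230,210,7)
E
```

```text
t 27.5 tcp [0.4728 0.2446 0.2305] head 0.4634 tilt z [-4.e-04 -3.e-04 -1.e+00] F [-1.9 -0.   1.8] w 0.0584 q [ 0.35  0.49  1.83 -0.    0.82  1.46]
loc [-0.1045 -0.0078  0.1055]
```

View pics/t28.png

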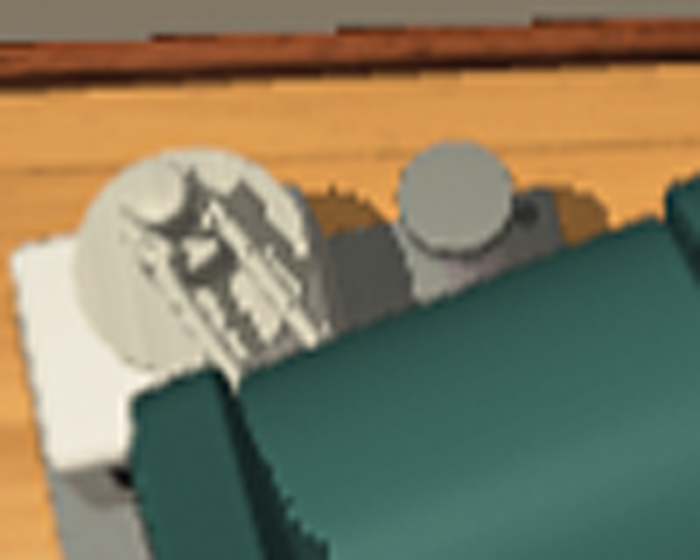

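```bash
python3 - <<'E'
from h import *
for a in (.565,.585,.605,.625,.645):
    q=proj('top',wld([.1025,0,.147-.125],a)); print(a,((q-[130,130]+.4)*7).round(0))
print(((proj('top',[.6347,.3697,.091])-[130,130]+.4)*7).round(0))
im=cv2.imread('pics/raw_t28.png')[148:185,138:180]
cv2.imwrite('pics/k28.png',cv2.convertScaleAbs(cv2.resize(im,None,fx=14,fy=14,interpolation=cv2.INTER_CUBIC),alpha=1.8,beta=-150))
E
```

```text
0.565 [169. 182.]
0.585 [163. 186.]
0.605 [157. 190.]
0.625 [151. 194.]
0.645 [145. 199.]
[192. 263.]
```

View pics/k28.png

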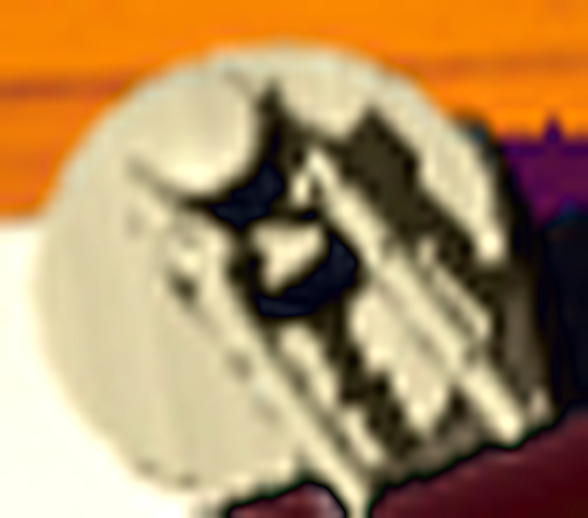

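play_rows --rows '[{"x": 0,"y": -0.001,"z": 0,"yaw": 0,"grip": 0.062},{"x": 0,"y": -0.001,"z": 0,"yaw": 0,"grip": 0.068},{"x": -0.001,"y": -0.001,"z": -0.005,"yaw": 0,"grip": 0.07},{"x": -0.002,"y": -0.001,"z": -0.015,"yaw": 0,"grip": 0.07},{"x": -0.004,"y": -0.001,"z": -0.028,"yaw": 0,"grip": 0.07},{"x": -0.006,"y": -0.001,"z": -0.04,"yaw": 0,"grip": 0.07},{"x": -0.01,"y": 0,"z": -0.055,"yaw": -0.05,"grip": 0.04},{"x": -0.015,"y": 0,"z": -0.055,"yaw": -0.14,"grip": 0.0}]'

```text
t: 28.35
tcp_pos: [0.4603, 0.2384, 0.2886]
tcp_rot: [-2.998, -0.938, -0.008]
wrist_force: [-0.3, -0.3, -0.3]
grip_width: 0.0418
```

```bash
python3 - <<'E'
from h import *
h=.607
p,M=st(h)
crop('scene','s29',130,120,280,260,5);crop('top','t29',130,130,250,260,5)
need(wld([-.120,-.0116,.26-.125],h),h)
E
```

```text
t 28.35 tcp [0.4603 0.2384 0.2886] head 0.6064 tilt z [ 0.0048  0.0018 -1.    ] F [-0.3 -0.3 -0.3] w 0.0418 q [0.34 0.38 1.82 0.   0.94 1.31]
loc [-0.1182 -0.0067  0.1636]
shift [-0.0005  0.0053  0.0271] yaw -0.0024
```

View pics/s29.png

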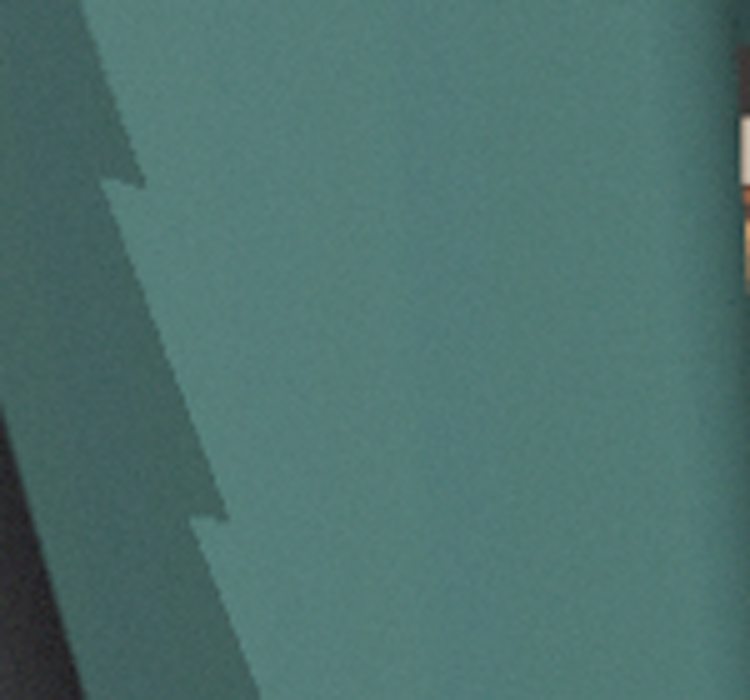

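View pics/t29.png

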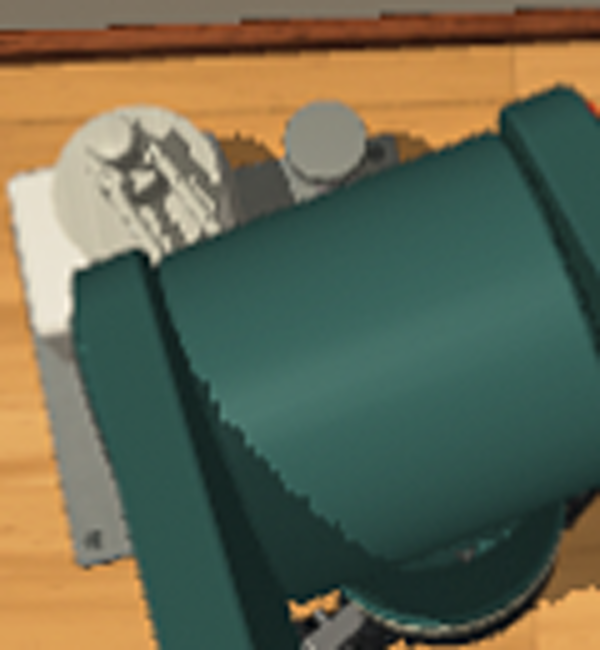

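play_rows --rows '[{"x": 0,"y": 0.003,"z": 0,"yaw": 0,"grip": 0},{"x": 0,"y": 0.0053,"z": 0,"yaw": 0,"grip": 0},{"x": 0,"y": 0.0053,"z": 0,"yaw": 0,"grip": 0},{"x": 0,"y": 0.0053,"z": 0.005,"yaw": 0,"grip": 0},{"x": 0,"y": 0.0053,"z": 0.012,"yaw": 0,"grip": 0},{"x": 0,"y": 0.0053,"z": 0.02,"yaw": 0,"grip": 0},{"x": 0,"y": 0.0053,"z": 0.027,"yaw": 0,"grip": 0},{"x": 0,"y": 0.0053,"z": 0.03,"yaw": 0,"grip": 0}]'

```text
t: 29.25
tcp_pos: [0.462, 0.2336, 0.2543]
tcp_rot: [-2.999, -0.934, 0.003]
wrist_force: [-0.9, -0.3, -0.5]
grip_width: -0.0
```

play_rows --rows '[{"x": 0,"y": 0,"z": 0.002,"yaw": 0,"grip": 0},{"x": 0,"y": 0,"z": 0.004,"yaw": 0,"grip": 0},{"x": 0,"y": 0,"z": 0.006,"yaw": 0,"grip": 0},{"x": 0,"y": 0,"z": 0.008,"yaw": 0,"grip": 0},{"x": 0,"y": 0,"z": 0.009,"yaw": 0,"grip": 0},{"x": 0,"y": 0,"z": 0.01,"yaw": 0,"grip": 0},{"x": 0,"y": 0,"z": 0.01,"yaw": 0,"grip": 0},{"x": 0,"y": 0,"z": 0.01,"yaw": 0,"grip": 0}]'

```text
t: 30.05
tcp_pos: [0.4628, 0.2339, 0.2464]
tcp_rot: [-2.999, -0.934, -0.002]
wrist_force: [-1.3, -0.2, 8.3]
grip_width: -0.0003
```

```bash
python3 - <<'E'
from h import *
p,M=st(.607)
E
```

```text
t 30.05 tcp [0.4628 0.2339 0.2464] head 0.6038 tilt z [ 1.5e-03  7.0e-04 -1.0e+00] F [-1.3 -0.2  8.3] w -0.0003 q [0.33 0.45 1.85 0.   0.84 1.3 ]
loc [-0.1187 -0.0118  0.1214]
```

```bash
python3 - <<'E'
from h import *
crop('top','t30',130,140,190,190,12)
E
```

```text
(no output)
```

View pics/t30.png

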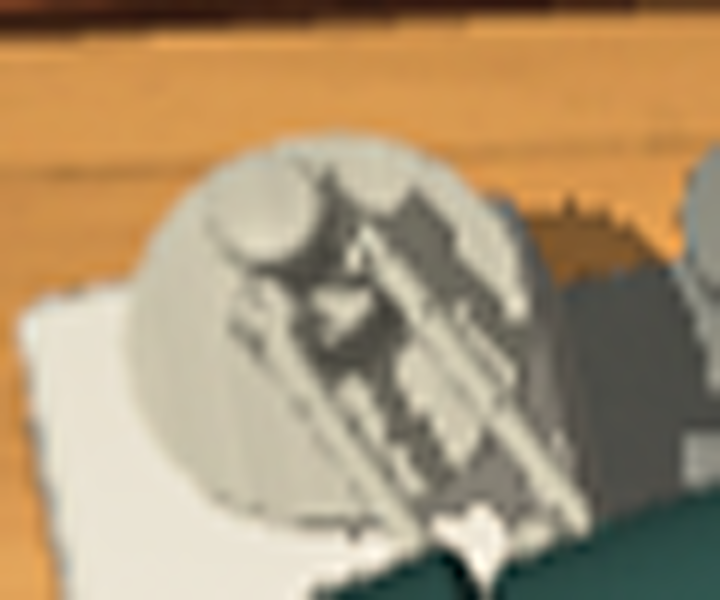

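play_rows --rows '[{"x": 0,"y": 0,"z": 0.001,"yaw": 0,"grip": 0},{"x": 0,"y": 0,"z": 0.002,"yaw": 0,"grip": 0},{"x": 0,"y": 0,"z": 0.003,"yaw": 0,"grip": 0},{"x": 0,"y": 0,"z": 0.004,"yaw": 0,"grip": 0},{"x": 0,"y": 0,"z": 0.0045,"yaw": 0,"grip": 0},{"x": 0,"y": 0,"z": 0.0045,"yaw": 0,"grip": 0},{"x": 0,"y": 0,"z": 0.0045,"yaw": 0,"grip": 0},{"x": 0,"y": 0,"z": 0.0045,"yaw": 0,"grip": 0}]'

```text
t: 30.9
tcp_pos: [0.4636, 0.2338, 0.2419]
tcp_rot: [2.999, 0.934, 0.005]
wrist_force: [2.0, -1.3, 6.9]
grip_width: -0.0003
```

```bash
python3 - <<'E'
from h import *
p,M=st(.607)
crop('top','t31',130,140,190,190,12)
E
```

```text
t 30.9 tcp [0.4636 0.2338 0.2419] head 0.604 tilt z [ 3.2e-03  5.0e-04 -1.0e+00] F [ 2.  -1.3  6.9] w -0.0003 q [ 0.33  0.45  1.85 -0.    0.83  1.3 ]
loc [-0.1182 -0.0123  0.1169]
```

View pics/t31.png

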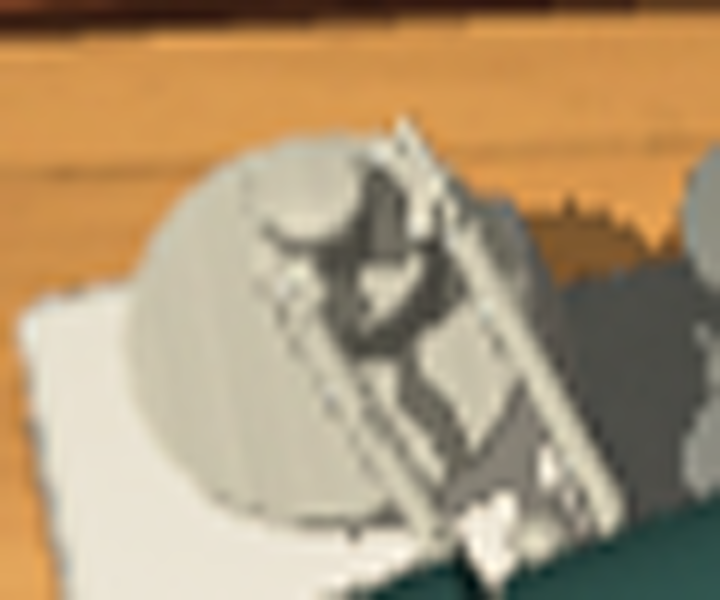

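play_rows --rows '[{"x": 0,"y": 0,"z": -0.004,"yaw": 0,"grip": 0},{"x": 0,"y": 0,"z": -0.01,"yaw": 0,"grip": 0},{"x": 0,"y": 0,"z": -0.02,"yaw": 0,"grip": 0},{"x": -0.002,"y": 0,"z": -0.04,"yaw": 0,"grip": 0},{"x": -0.004,"y": 0,"z": -0.07,"yaw": 0,"grip": 0},{"x": -0.01,"y": 0,"z": -0.11,"yaw": 0,"grip": 0},{"x": -0.02,"y": 0.02,"z": -0.155,"yaw": 0,"grip": 0},{"x": -0.03,"y": 0.05,"z": -0.19,"yaw": 0,"grip": 0}]'

```text
t: 31.75
tcp_pos: [0.4654, 0.176, 0.434]
tcp_rot: [-2.997, -0.938, -0.003]
wrist_force: [1.3, -0.1, -0.3]
grip_width: -0.0001
```

play_rows --rows '[{"x": 0,"y": 0.04,"z": -0.02,"yaw": 0,"grip": 0},{"x": 0,"y": 0.08,"z": -0.04,"yaw": 0,"grip": 0},{"x": 0,"y": 0.12,"z": -0.06,"yaw": 0,"grip": 0},{"x": 0,"y": 0.16,"z": -0.08,"yaw": 0,"grip": 0},{"x": 0,"y": 0.2,"z": -0.1,"yaw": 0,"grip": 0},{"x": 0,"y": 0.22,"z": -0.12,"yaw": 0,"grip": 0},{"x": 0,"y": 0.22,"z": -0.12,"yaw": 0,"grip": 0},{"x": 0,"y": 0.22,"z": -0.12,"yaw": 0,"grip": 0}]'

```text
t: 32.55
tcp_pos: [0.5907, -0.0055, 0.551]
tcp_rot: [-2.999, -0.933, -0.0]
wrist_force: [-0.7, 0.7, -0.9]
grip_width: -0.0001
```

```bash
python3 - <<'E'
from h import *
p,M=st()
crop('top','t32',120,130,270,250,5);crop('scene','s32',150,120,290,250,5)
E
```

```text
t 32.55 tcp [ 0.5907 -0.0055  0.551 ] head 0.6031 tilt z [-1.e-04  9.e-04 -1.e+00] F [-0.7  0.7 -0.9] w -0.0001 q [-0.13  0.25  1.31  0.    1.58  0.84]
```

View pics/t32.png

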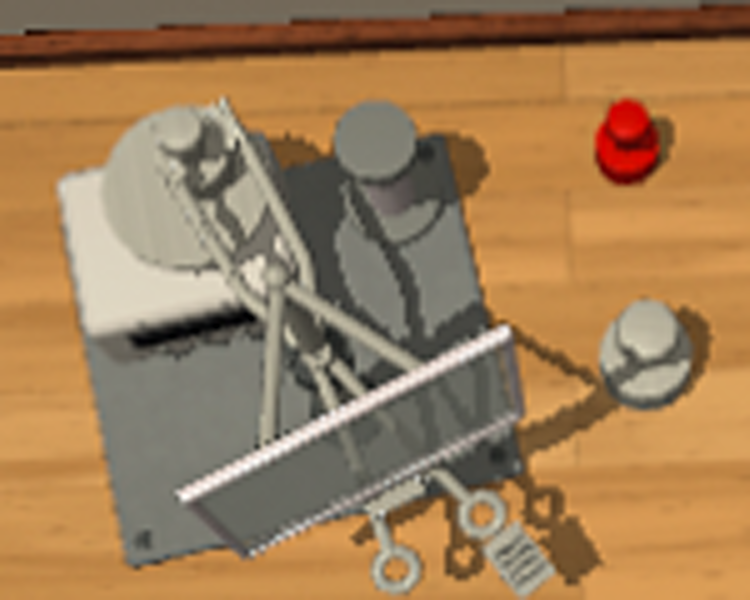

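View pics/s32.png

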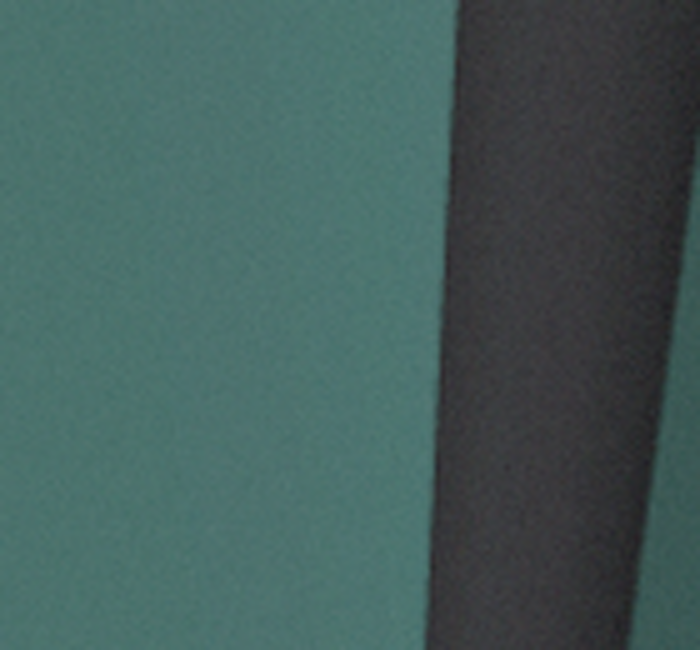

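```bash
python3 - <<'E'
from h import *
P=onz('top',156,156.6,.144); print(P, P[:2]-[.6347,.3698])
a=cv2.imread('pics/top0.png').astype(int); b=cv2.imread('pics/raw_t32.png').astype(int)
cv2.imwrite('pics/full32.png',b)
for n,(x0,y0,x1,y1) in dict(dish=(315,185,365,235),tape=(275,145,330,200),pen=(230,265,298,290)).items(): print(n,np.abs(a-b)[y0:y1,x0:x1].mean())
im=cv2.imread('pics/raw_t32.png')[140:185,135:185]
cv2.imwrite('pics/k32.png',cv2.resize(im,None,fx=12,fy=12,interpolation=cv2.INTER_CUBIC))
E
```

```text
[0.63899211 0.36221009 0.144     ] [ 0.00429211 -0.00758991]
dish 3.8430666666666666
tape 3.490578512396694
pen 4.112549019607843[ WARN:0@0.369] global loadsave.cpp:1063 imwrite_ Unsupported depth image for selected encoder is fallbacked to CV_8U.
```

View pics/full32.png

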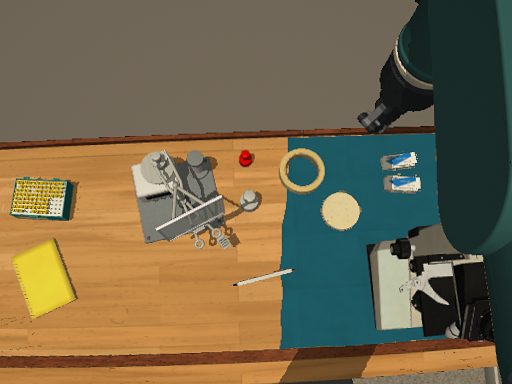

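View pics/k32.png

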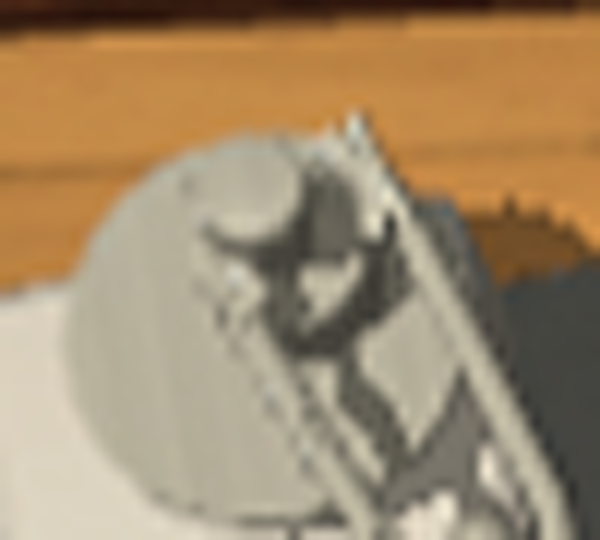

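```bash
python3 - <<'E'
from plant import robot
s=robot.read_state(); print(s['t'],s['wrist_force']); print(robot.finish_job())
E
```

```text
32.65 [-0.11278741 -0.04089397 -0.85446186]
the job is handed in; nothing more can be done
None
```

The check weight is standing on the balance pan and the clamp is open. I handed the job in at 32.65 s of the 51 s allowed. In the last top view the hand is clear of everything, and the wrist force is under 1 N.

**Closing the clamp:** The first squeezes, with two fingers on the rings, went too high or slipped, and the clamp sprang open each time. It finally caught when I pushed the right handle's tab towards the left ring, with the swivel against its -0.5 stop. So the locking squeeze came from one finger against the stop, not two fingers on the rings. I then backed the finger off and saw the clamp stay shut with no force on it before swinging.

**Swinging and releasing:** I swung the locked clamp by its left ring until the weight was over the middle of the pan, within about 3 mm. Pressing the thumb tab from above opened it at about 8 N.

**Last checks:**
- **Position:** The weight ended about 9 mm from the pan's centre, well inside the 72 mm pan. The swivel turned slightly as the clamp sprang open and carried the weight with it.
- **Bystanders:** The dish, tape and pen look unmoved in the top view.
- **Not confirmed:** The arm blocked the scene camera at the end, so I judged that the weight stands upright from the top view alone.
- **Possible contact:** One jaw may still be lightly touching the neck of the weight.
- **Before locking:** The failed squeezes slid the weight a few millimetres on its rest, but it did not fall.

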